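# Hook and swing a filter cartridge into the bench air cleaner

## Robot

A 6-joint arm with a two-finger parallel gripper is mounted at the origin on a cart in front of the work surface, level with it; the furniture and walls round the work are solid. World frame = base frame: x ahead of the robot, y to its left, z up, the work surface at z = 0. Lengths are in m, angles in degrees, forces in N, time in s.
With the tool pointing down it reaches from about 0.35 to 0.875 m from the base axis. Payload 4.2 kg.
Tool frame: the origin (TCP) lies at the very end of the fingers, on their centre line; the grasp point (between the pads) lies 19 mm behind it; z points along the fingers, x is the direction in which the jaws open and shut, and the axes are right-handed (so a half turn about z gives the same grasp; the last joint's range is limited). The gripper opens to 87 mm and grips with 3 to 60 N. Pads are 19 mm wide; open, the fingers measure 117 mm over their backs; the gripper's body (75 mm by 190 mm) begins 51 mm behind the grasp point.
Start: joints at [84.718, 22.042, 0.453, 0, -68.411, -14.817], TCP at [0.215, 0.587, 0.223] pointing down, gripper open.
Joint ranges: [-179.83, 179.83], [-69.29, 118.12], [-61.27, 80.66], [-181.25, 117.63], [-171.15, -9.14], [-177.46, 177.46]. Speed limits (degrees/s): [159.86, 159.86, 180, 180, 180, 180].

## Interface

Orientations are given as a 3x3 rotation matrix whose columns are the frame's x, y, z axes.
In Python, from station import r gives the robot as it stands.
- The arm moves only by the tool move_arm, never from a script. Its argument "series" is a list that holds one entry, the list of rows, each a list of 7 numbers: the shift along the tool's x, y, z in cm, then the turn, a rotation vector about the tool's x, y, z in degrees, then the opening, from -1 (shut) to 1 (fully open). In form: [[[dx, dy, dz, wx, wy, wz, fingers], ...]]. A call has 1 to 12 rows; each row shifts and turns the commanded pose from where the row before left it, along the tool's axes as they then stand; what a row does not reach is not made up. A row lasts 1/8 s, in which the tool goes at most 62.5 mm and 10.7 degrees, less where a joint would pass 70% of its speed; a pose out of reach is approached as far as the arm can. A call is refused whole if a number of a shift passes 6.25 or a number of a turn 10.7, either way. A call with a gripper value outside its range is refused whole. The fingers move at their own pace and stop on an object; the grip force is fixed at half the most. Time passes only in rows, so rows that do not move let the fingers close. It gives the time, the measured TCP pose, the force and the opening at its end, in the units of the state.
- r.sense(): the state, without advancing time (a new reading comes with each control period).
- r.capture(name): name is "side" or "top" or "wrist"; returns a dict with "color" (400x640x3 uint8, blue, green, red), "fx", "fy", "cx", "cy" (pixels), "rvec" (rotation vector, rad) and "tvec" (3), from world to camera coordinates, as OpenCV has them; the wrist camera has in their place "tool_from_camera" (4x4, takes a point from camera to tool coordinates, whose origin is the TCP and whose axes are the tool frame's). Camera axes: x right, y down, z forward; pixel columns grow to the right and rows downward; lengths in m; the calibration is good to about 2 mm. A picture is of the moment at which its call begins: read the wrist's pose just before it. There is no depth.
- r.finish_job(): hands the job in, once; it reports no verdict.
The state is a dict: "time_s": time; "joints": joint angles; "joint_velocities": joint speeds; "effort": joint torques, N m; "tcp_pos": TCP position; "ee_rot": TCP orientation; "wrist_force": force on the tool from outside, world axes, zero at the start; "moment": the same for the moment, N m; "gripper_width": opening from 0.0 (shut) to 1.0 (fully open).
Only numpy, scipy, OpenCV 4.12 (cv2) and the standard library are available. Lean on these libraries where they do the work, as an engineer would, in place of code of your own. Each camera call takes 0.05 s, during which the arm holds its last target.

## Task

Put the filter cartridge back into the open tray of the bench air cleaner: hook its tongue under the lip of the blower housing, then swing its other end down and press it near both corners until both spring catches have snapped over its edge and it lies flat. Let go of it, and leave the stamp and the tape measure where they stand.

Things in the scene. Friction and masses are not known exactly. Their poses are not given: they have to be found in the camera images.
- filter: Loose filter cartridge, grey frame with white pleats, 0.22 to 0.38 kg, lying flat, grip bar up. Origin: centre of its underside over the full length; +x to its tongue, z up. Along x, in mm: ledge (104 wide in y, 10 high) -75 to -59; body (110 wide, 24 high) -59 to 51; tongue (80 wide, 7 high, level with the underside) 51 to 75.
- grip_bar (a point): Middle of the top of the cartridge's solid grip bar (cartridge frame -4, 0, 54 mm). The bar is 24 mm thick along the cartridge's x, 76 mm long along its y, and stands 30 mm above the body.
- tongue_tip (a point): Point on the cartridge: middle of the tongue's end edge, on the underside (cartridge frame 75, 0, 0 mm).
- corner_left (a point): Point on the cartridge: underside of the ledge near its left corner (cartridge frame -75, 50, 0 mm). To press this corner down, press on the body's top between ledge and grip bar, left of the middle.
- corner_right (a point): The same at the right corner (cartridge frame -75, -50, 0 mm).
- cleaner: Bench air cleaner, fixed: light-grey low tray with a blower housing at its +x end, roughly away from the robot. Origin: on the bench under the pocket's centre, z up. In mm: floor z = 14; side walls' inner faces y = +-60, tops z = 28; the housing's face x = 75 stops the tongue (housing to x = 115, 44 high); low stop at x = -78, top z = 24; catch housings x = -83 to -106, to z = 48.
- lip_edge (a point): Middle of the lip's free lower edge (cleaner frame 61, 0, 30 mm). The lip, 110 mm wide, 6 mm thick, reaches 14 mm out from the housing's face, 16 mm above the floor. The cartridge enters tongue end down, tilted 12 to 20 degrees, and swings down about the tongue; seated, its origin is at cleaner x = -3 to 0, y within 5, z = 14 mm, axes parallel.
- catch_left (a joint): Left spring catch, black, 24 mm wide, at cleaner y = 34 mm: 0 = sprung out, up to 0.012 m = pushed back to -x. Nose to x = -71 mm, flat underside at z = 26 mm (2 mm over the seated ledge); its upper face slopes up and back to x = -80, z = 45 mm, so the ledge pressed down drives it back, and it springs out over the ledge. Takes about 3 to 10 N.
- catch_right (a joint): Right spring catch, the same at cleaner y = -34 mm.
- stamp: Bystander, loose: rubber stamp with a wooden handle, 26x50x68 mm, standing; origin at the centre of its underside.
- tape_measure: Bystander, loose: yellow tape measure, 35x75x62 mm, standing; origin at the centre of its underside.

How it is judged:
By the outcome, as a careful person would: the job done as asked, in the order asked, and still so for the second after the job is handed in, with the robot touching nothing.
It also fails if it takes over 53 s, if anything falls off the work surface, if the arm or the gripper's body presses on something with over 40 N, if the wrist force passes 120 N, or if a joint passes its speed limit or range.

## Working session

There is one attempt and no reset: what is moved stays moved. The work goes in short steps, Python scripts to look and compute and a tool call to move; the robot and the scene stay as the last step left them, time stands still between calls to the robot, and variables do not carry over. Pictures are saved under pics/ and viewed, and the job is handed in when it is done.

Besides the shell and the picture viewer there is one more tool, called as name(argument=value, ...) on one line, values as JSON. move_arm: Moves the arm, as the interface text tells. Its arguments: {"type":"object","properties":{"series":{"type":"array","items":{"type":"array","items":{"type":"array","items":{"type":"number"}}}}},"required":["series"]}

```bash
mkdir -p pics; ls
cat > h.py <<'E'
import numpy as np,cv2,json
from station import r
def snap(n,f):
    s=r.sense(); c=r.capture(n); cv2.imwrite('pics/'+f+'.png',c['color'])
    d={k:np.array(v).tolist() for k,v in c.items() if k!='color'}
    d['tcp']=np.array(s['tcp_pos']).tolist(); d['rot']=np.array(s['ee_rot']).tolist()
    json.dump(d,open('pics/'+f+'.json','w')); return c
def cam(f):
    d=json.load(open('pics/'+f+'.json'))
    if 'tool_from_camera' in d:
        T=np.array(d['tool_from_camera']);R=np.array(d['rot'])
        Rc=R@T[:3,:3]; o=np.array(d['tcp'])+R@T[:3,3]
    else:
        R=cv2.Rodrigues(np.array(d['rvec'],float))[0]; Rc=R.T; o=-R.T@np.array(d['tvec'],float).ravel()
    return d,Rc,o
def ray(f,u,v):
    d,Rc,o=cam(f); return o,Rc@np.array([(u-d['cx'])/d['fx'],(v-d['cy'])/d['fy'],1])
def onz(f,u,v,z):
    o,k=ray(f,u,v); return o+k*(z-o[2])/k[2]
def proj(f,P):
    d,Rc,o=cam(f); q=(np.atleast_2d(P)-o)@Rc; return np.c_[q[:,0]/q[:,2]*d['fx']+d['cx'],q[:,1]/q[:,2]*d['fy']+d['cy']]
E
python3 - <<'E'
from h import *
for n in('side','top','wrist'):
    snap(n,n+'0'); print(n,cam(n+'0')[2],cam(n+'0')[1][:,2])
s=r.sense();print(s['tcp_pos'],s['ee_rot'],s['time_s'],s['gripper_width'])
E
```

```text
pics
side [0.44831399 0.68696333 0.59094973] [ 0.0327662  -0.83158343 -0.55443249]
top [ 0.3432513  -0.08156895  1.44939452] [ 0.09464578 -0.0137018  -0.99541672]
wrist [0.27665379 0.56379172 0.3838956 ] [-0.22948021  0.08219007 -0.96983691]
[0.21462027 0.58653034 0.22174589] [[-3.43753886e-01 -9.39059673e-01 -4.43778649e-04]
 [-9.39058402e-01  3.43754153e-01 -1.54890011e-03]
 [ 1.60706038e-03 -1.15706363e-04 -9.99998702e-01]] 0.15 1.003391857797199
```

View pics/side0.png

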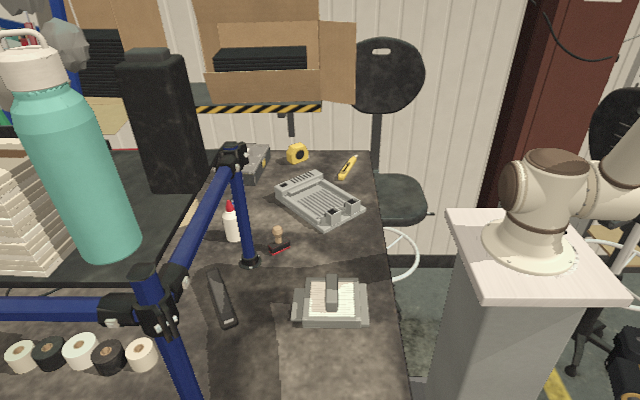

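View pics/top0.png

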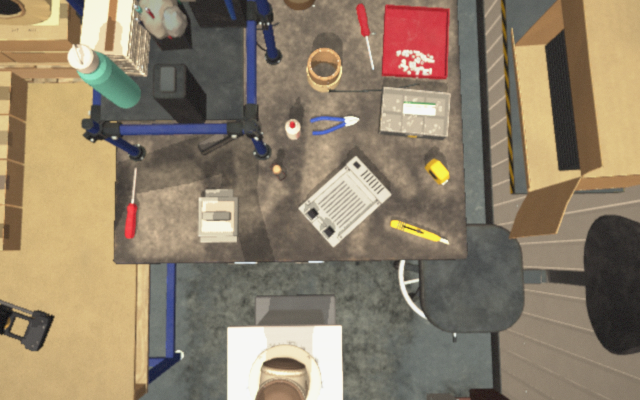

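View pics/wrist0.png

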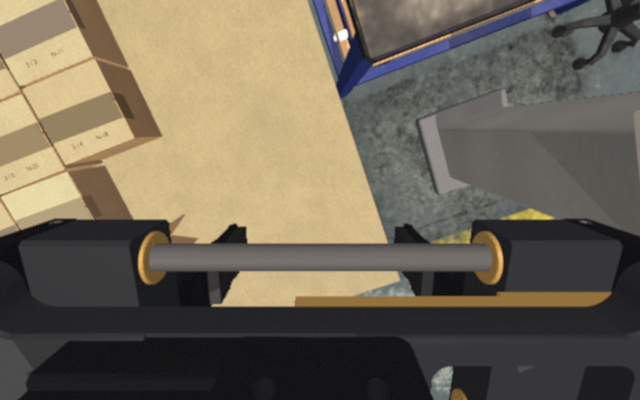

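The side view shows the filter near (330,300), the cleaner near (320,200), the stamp near (278,240) and the tape near (297,153). In the top view they are at (217,217), (345,200), (278,172) and (438,172). I'll enlarge the top view.

Run:
```python
from h import *
a=cv2.imread('pics/top0.png'); 
cv2.imwrite('pics/t_a.png',cv2.resize(a[175:255,185:265],(640,640),interpolation=cv2.INTER_CUBIC)[:600])
cv2.imwrite('pics/t_b.png',cv2.resize(a[150:250,290:400],None,fx=6,fy=6,interpolation=cv2.INTER_CUBIC))
a=cv2.imread('pics/side0.png'); 
cv2.imwrite('pics/s_a.png',cv2.resize(a[265:335,280:380],None,fx=8,fy=8,interpolation=cv2.INTER_CUBIC))
cv2.imwrite('pics/s_b.png',cv2.resize(a[160:240,265:375],None,fx=7,fy=7,interpolation=cv2.INTER_CUBIC))
```

```text
(no output)
```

View pics/t_a.png

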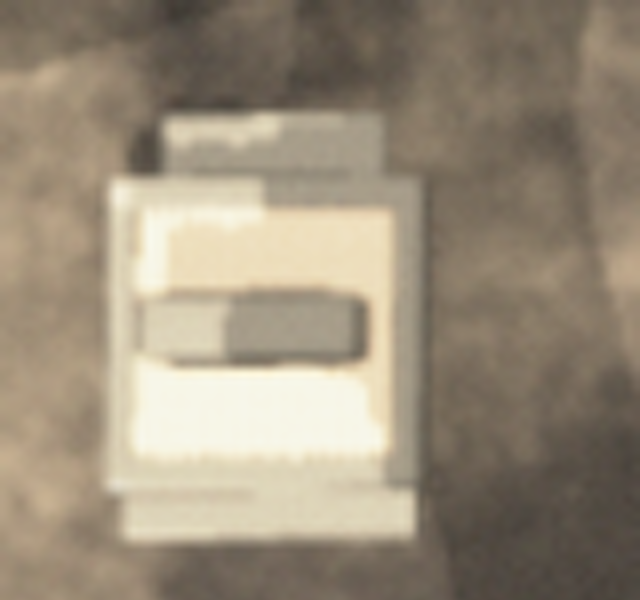

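View pics/t_b.png

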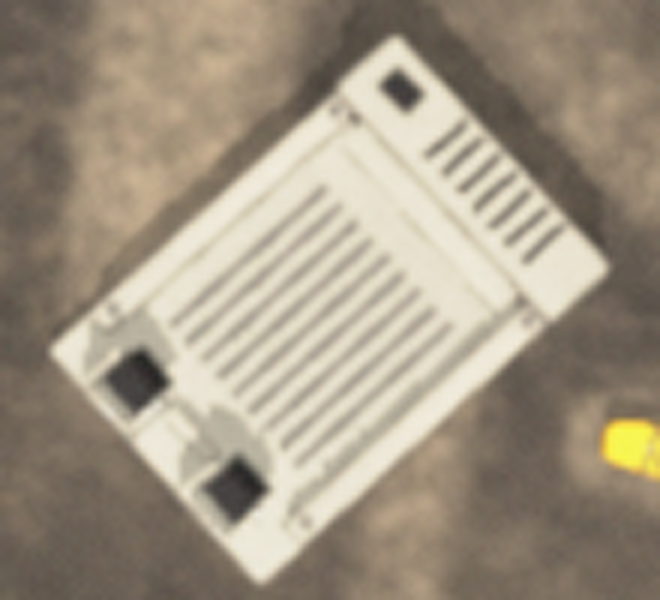

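View pics/s_a.png

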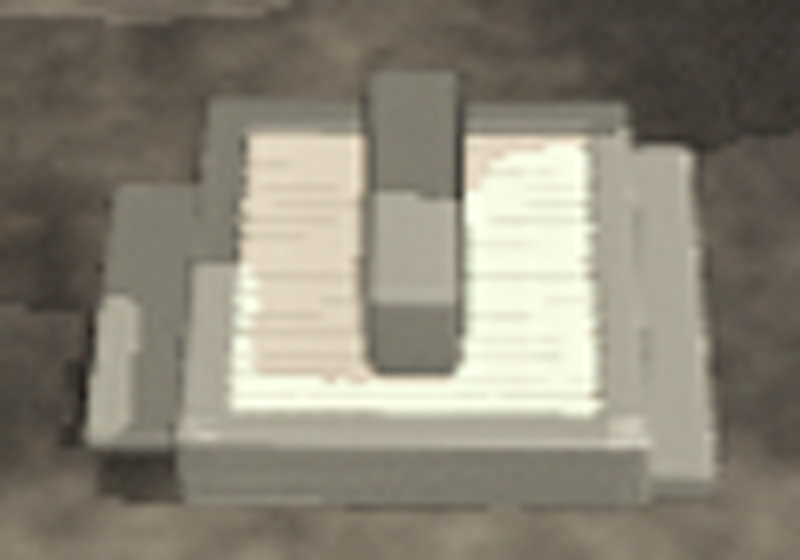

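View pics/s_b.png

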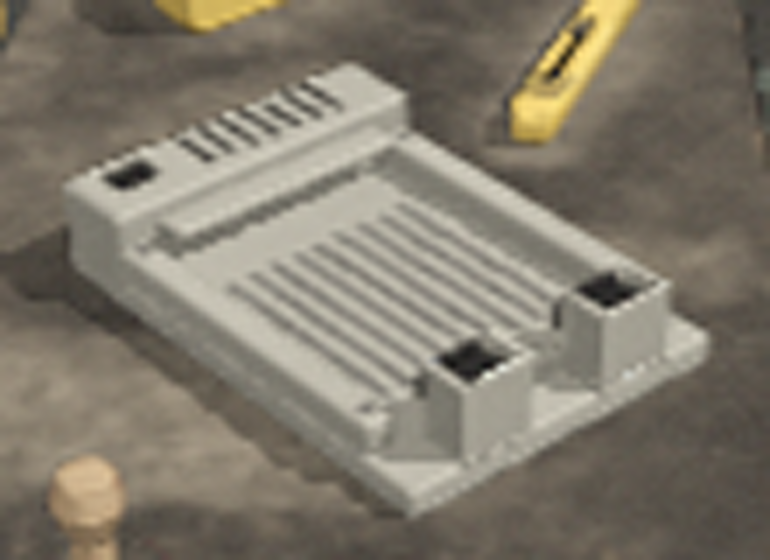

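```bash
cat > fit.py <<'E'
from h import *
from scipy.optimize import least_squares
def un(U,V,s,ox,oy): return (U+.5)/s-.5+ox,(V+.5)/s-.5+oy
def fit(obs,x0):
    # obs: (frame,u,v,local xyz mm)
    def W(p,L):
        c,s=np.cos(p[2]),np.sin(p[2]); return np.array([p[0]+c*L[0]-s*L[1],p[1]+s*L[0]+c*L[1],L[2]])
    f=lambda p:np.concatenate([ (proj(o[0],W(p,np.array(o[3])/1000.))[0]-o[1:3]) for o in obs])
    s=least_squares(f,x0,loss='soft_l1'); return s.x,f(s.x).reshape(-1,2)
E
python3 - <<'E'
from fit import *
ta=lambda U,V:un(U,V,8,185,175); tb=lambda U,V:un(U,V,6,290,150); sa=lambda U,V:un(U,V,8,280,265)
F=[('top0',*ta(110,180),(51,55,24)),('top0',*ta(422,180),(51,-55,24)),('top0',*ta(418,490),(-59,-55,24)),('top0',*ta(108,490),(-59,55,24)),
('top0',*ta(163,112),(75,40,7)),('top0',*ta(384,112),(75,-40,7)),('top0',*ta(122,540),(-75,52,10)),('top0',*ta(416,540),(-75,-52,10))]
S=[('side0',*sa(180,440),(51,55,24)),('side0',*sa(650,440),(-59,55,24)),('side0',*sa(210,98),(51,-55,24)),('side0',*sa(182,502),(51,55,0)),('side0',*sa(650,502),(-59,55,0)),('side0',*sa(717,482),(-75,52,10))]
for o in (F,S,F+S):
    p,e=fit(o,[.5,.3,0]); print('filter',p,np.degrees(p[2]));print(e.round(1).tolist())
C=[('top0',*tb(398,36),(115,None,44)),('top0',*tb(137,380),(-94,34,48)),('top0',*tb(235,489),(-94,-34,48))]
for q in [(398,36),(608,268),(338,90),(548,320)]: print('hous',onz('top0',*tb(*q),.044))
for q in [(137,380),(235,489)]: print('catch',onz('top0',*tb(*q),.048))
for q in [(50,350),(262,583)]: print('tray',onz('top0',*tb(*q),.014),onz('top0',*tb(*q),.028))
print('stamp',onz('top0',278,170,.068),'tape',onz('top0',438,172,.062))
E
```

```text
filter [ 0.45965083  0.1835439  -0.00537333] -0.30786892011548084
[[-0.2, -0.2], [0.1, -0.4], [0.3, -0.0], [-0.5, 0.3], [-0.1, 0.6], [0.5, 0.4], [-0.2, -0.1], [0.1, -0.4]]
filter [ 0.45981775  0.18122582 -0.00374723] -0.2147002443205309
[[-0.4, -0.2], [0.4, 0.3], [-0.2, -0.6], [0.0, 0.3], [-0.1, 0.9], [0.2, -1.2]]
filter [ 0.45970211  0.18253986 -0.00610316] -0.34968504838481784
[[0.2, -0.3], [0.5, -0.4], [0.6, -0.0], [-0.2, 0.2], [0.3, 0.5], [0.9, 0.4], [0.1, -0.2], [0.5, -0.4], [-0.5, 0.3], [0.4, 1.0], [-0.1, -0.2], [-0.0, 0.8], [-0.0, 1.6], [0.3, -0.6]]
hous [ 0.62005135 -0.20560386  0.044     ]
hous [ 0.50997312 -0.30097906  0.044     ]
hous [ 0.59482082 -0.17713578  0.044     ]
hous [ 0.48604674 -0.2725302   0.044     ]
catch [ 0.46001648 -0.08200203  0.048     ]
catch [ 0.40935584 -0.12637181  0.048     ]
tray [ 0.47750435 -0.04117029  0.014     ] [ 0.47619492 -0.04156432  0.028     ]
tray [ 0.36678801 -0.13948118  0.014     ] [ 0.36655845 -0.13891634  0.028     ]
stamp [0.57739735 0.01096245 0.068     ] tape [ 0.56827017 -0.4300282   0.062     ]
```

```bash
cat > plan.py <<'E'
from h import *
from scipy.spatial.transform import Rotation as Ro
def down(yaw,tilt=0):
    """tool x along -(object x), object yaw deg, nose-down tilt deg about object y"""
    c,s=np.cos(np.radians(yaw)),np.sin(np.radians(yaw))
    O=np.array([[c,-s,0],[s,c,0],[0,0,1]])@Ro.from_euler('y',tilt,degrees=True).as_matrix()
    return np.c_[-O[:,0],O[:,1],-O[:,2]]
def plan(pos,R,n,grip,p0=None,R0=None):
    s=r.sense(); p=np.array(s['tcp_pos']) if p0 is None else np.array(p0); A=np.array(s['ee_rot']) if R0 is None else R0
    w=Ro.from_matrix(A.T@R).as_rotvec(degrees=True)/n; d=(np.array(pos)-p)/n
    rows=[]
    for i in range(n):
        rows.append([*(A.T@d*100).round(2).tolist(),*w.round(2).tolist(),grip]); A=A@Ro.from_rotvec(w,degrees=True).as_matrix()
    print(json.dumps(rows)); return rows
def st():
    s=r.sense(); print(round(s['time_s'],2),np.round(s['tcp_pos'],4),'F',np.round(s['wrist_force'],1),'M',np.round(s['moment'],2),'g',round(s['gripper_width'],3)); print(np.round(s['ee_rot'],3).tolist(),np.round(s['joints'],1))
E
python3 - <<'E'
from plan import *
plan([.456,.183,.20],down(-.3),11,1)
E
```

```text
[[2.69, -3.32, 0.2, -0.01, -0.01, 6.38, 1], [2.3, -3.6, 0.2, -0.01, -0.01, 6.38, 1], [1.89, -3.83, 0.2, -0.01, -0.01, 6.38, 1], [1.45, -4.02, 0.2, -0.01, -0.01, 6.38, 1], [1.0, -4.16, 0.2, -0.01, -0.01, 6.38, 1], [0.53, -4.24, 0.2, -0.01, -0.01, 6.38, 1], [0.05, -4.27, 0.2, -0.01, -0.01, 6.38, 1], [-0.42, -4.25, 0.2, -0.01, -0.01, 6.38, 1], [-0.89, -4.18, 0.2, -0.01, -0.01, 6.38, 1], [-1.35, -4.06, 0.2, -0.01, -0.01, 6.38, 1], [-1.79, -3.88, 0.2, -0.01, -0.01, 6.38, 1]]
```

move_arm(series=[[[2.7, -3.3, 0.2, 0, 0, 6.4, 1], [2.3, -3.6, 0.2, 0, 0, 6.4, 1], [1.9, -3.8, 0.2, 0, 0, 6.4, 1], [1.45, -4.0, 0.2, 0, 0, 6.4, 1], [1.0, -4.2, 0.2, 0, 0, 6.4, 1], [0.5, -4.2, 0.2, 0, 0, 6.4, 1], [0.05, -4.3, 0.2, 0, 0, 6.4, 1], [-0.4, -4.25, 0.2, 0, 0, 6.4, 1], [-0.9, -4.2, 0.2, 0, 0, 6.4, 1], [-1.35, -4.1, 0.2, 0, 0, 6.4, 1], [-1.8, -3.9, 0.2, 0, 0, 6.4, 1], [0, 0, 0, 0, 0, 0, 1]]])

```text
time_s: 1.65
tcp_pos: [0.4558, 0.1802, 0.2001]
ee_rot: [[-1.0, 0.013, -0.001], [0.013, 1.0, -0.001], [0.001, -0.001, -1.0]]
wrist_force: [0.2, 0.1, 0.7]
gripper_width: 1.0
```

Run:
```python
from plan import *
st(); snap('wrist','w1')
```

```text
1.65 [0.4558 0.1802 0.2001] F [0.2 0.1 0.7] M [ 0.08 -0.08  0.03] g 1.0
[[-1.0, 0.013, -0.001], [0.013, 1.0, -0.001], [0.001, -0.001, -1.0]] [ 40.6  10.  -19.9  -0.  -60.2 -41.3]
```

View pics/w1.png

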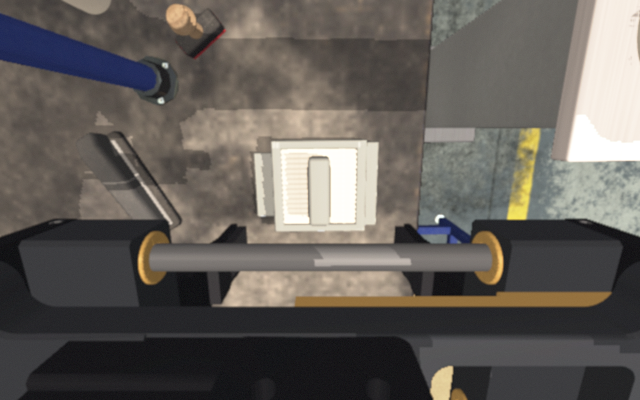

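The wrist view shows the filter, with its body at about (272–367, 140–230) and the grip bar at about (308–330, 157–225). The blue post is at top left and clear.

Run:
```python
from h import *
a=cv2.imread('pics/w1.png'); cv2.imwrite('pics/w1c.png',cv2.resize(a[130:235,245:385],None,fx=5.6,fy=5.6,interpolation=cv2.INTER_CUBIC))
```

```text
(no output)
```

View pics/w1c.png

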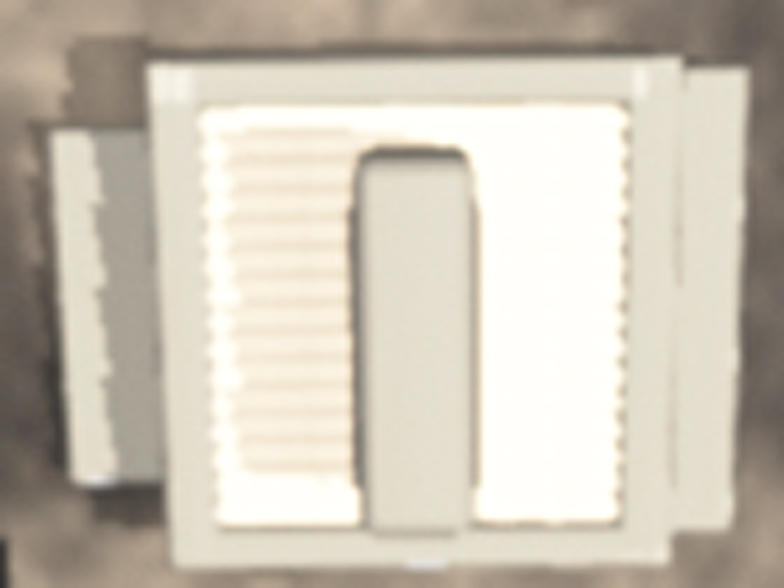

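Run:
```python
from fit import *
k=lambda U,V:un(U,V,5.6,245,130)
o=[('w1',*k(148,63),(51,-55,24)),('w1',*k(683,57),(-59,-55,24)),('w1',*k(175,565),(51,55,24)),('w1',*k(667,562),(-59,55,24)),('w1',*k(50,130),(75,-40,7)),('w1',*k(72,485),(75,40,7)),('w1',*k(748,68),(-75,-52,10)),('w1',*k(731,530),(-75,52,10)),('w1',*k(360,155),(8,-38,54)),('w1',*k(468,155),(-16,-38,54)),('w1',*k(368,532),(8,38,54)),('w1',*k(470,532),(-16,38,54))]
p,e=fit(o,[.46,.18,0]);print(p,np.degrees(p[2]));print(e.round(1).tolist())
from plan import *
c,s=np.cos(p[2]),np.sin(p[2]); g=p[:2]+[-.004*c,-.004*s]
print(g)
plan([*g,.029],down(np.degrees(p[2])),6,1)
```

```text
[ 0.46053543  0.18316121 -0.00163085] -0.0934407487922854
[[-0.8, -0.8], [0.4, -0.7], [-1.0, 1.0], [0.7, 0.5], [-0.3, -0.4], [-0.1, -0.3], [0.4, -0.7], [0.3, 0.1], [-1.6, 0.1], [2.0, -0.1], [-1.6, 1.4], [1.8, 1.2]]
[0.45653543 0.18316773]
[[-0.02, 0.03, 2.85, -0.0, -0.01, -0.09, 1], [-0.02, 0.03, 2.85, -0.0, -0.01, -0.09, 1], [-0.02, 0.03, 2.85, -0.0, -0.01, -0.09, 1], [-0.02, 0.03, 2.85, -0.0, -0.01, -0.09, 1], [-0.02, 0.03, 2.85, -0.0, -0.01, -0.09, 1], [-0.02, 0.03, 2.85, -0.0, -0.01, -0.09, 1]]
```

move_arm(series=[[[0, 0.1, 3.5, 0, 0, -0.3, 1], [0, 0.1, 3.5, 0, 0, -0.3, 1], [-0.1, 0.1, 3.5, 0, 0, 0, 1], [0, 0, 3.0, 0, 0, 0, 1], [0, 0, 2.0, 0, 0, 0, 1], [0, 0, 1.6, 0, 0, 0, 1], [0, 0, 0, 0, 0, 0, 1]]])

```text
time_s: 2.58
tcp_pos: [0.4553, 0.1857, 0.0285]
ee_rot: [[-1.0, -0.003, -0.002], [-0.003, 1.0, -0.002], [0.002, -0.002, -1.0]]
wrist_force: [0.3, -0.5, -0.6]
gripper_width: 1.001
```

Run:
```python
from plan import *
st(); snap('side','s2')
a=cv2.imread('pics/s2.png'); cv2.imwrite('pics/s2c.png',cv2.resize(a[220:340,250:410],None,fx=4.5,fy=4.5,interpolation=cv2.INTER_CUBIC))
```

```text
2.58 [0.4553 0.1857 0.0285] F [ 0.3 -0.5 -0.6] M [ 0.09 -0.11  0.02] g 1.001
[[-1.0, -0.003, -0.002], [-0.003, 1.0, -0.002], [0.002, -0.002, -1.0]] [ 41.2  23.2 -31.6  -0.  -35.4 -40.9]
```

View pics/s2c.png

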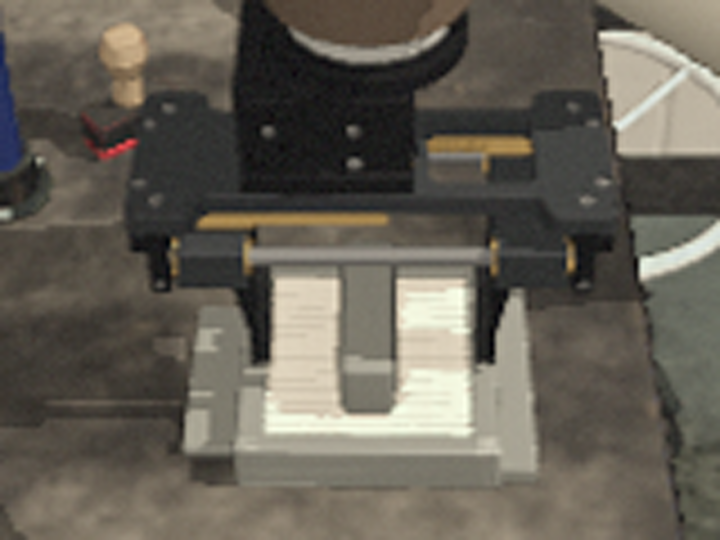

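The bar stands between the open fingers (bar about (365,340), fingers at 255 and 490 in the crop). I'm closing the gripper, then lifting a little.

move_arm(series=[[[-0.1, -0.25, 0, 0, 0, 0, 1], [0, 0, 0, 0, 0, 0, -1], [0, 0, 0, 0, 0, 0, -1], [0, 0, 0, 0, 0, 0, -1], [0, 0, 0, 0, 0, 0, -1], [0, 0, 0, 0, 0, 0, -1], [0, 0, 0, 0, 0, 0, -1], [0, 0, 0, 0, 0, 0, -1]]])

```text
time_s: 3.62
tcp_pos: [0.4573, 0.1829, 0.0295]
ee_rot: [[-1.0, -0.002, -0.0], [-0.002, 1.0, -0.0], [0.0, -0.0, -1.0]]
wrist_force: [-0.6, -0.4, 0.2]
gripper_width: 0.287
```

Run:
```python
from plan import *
st()
```

```text
3.62 [0.4573 0.1829 0.0295] F [-0.6 -0.4  0.2] M [ 0.11 -0.01 -0.09] g 0.287
[[-1.0, -0.002, -0.0], [-0.002, 1.0, -0.0], [0.0, -0.0, -1.0]] [ 40.7  23.1 -31.5  -0.  -35.3 -40.6]
```

Run:
```python
from fit import *
tb=lambda U,V:un(U,V,6,290,150); sb=lambda U,V:un(U,V,7,265,160)
T=[('top0',*tb(398,36),(115,73,44)),('top0',*tb(608,268),(115,-73,44)),('top0',*tb(338,90),(75,73,44)),('top0',*tb(548,320),(75,-73,44)),('top0',*tb(137,380),(-94.5,34,48)),('top0',*tb(235,489),(-94.5,-34,48))]
S=[('side0',*sb(65,190),(115,73,44)),('side0',*sb(345,62),(115,-73,44)),('side0',*sb(408,103),(75,-73,44)),('side0',*sb(125,225),(75,73,44)),('side0',*sb(470,358),(-94.5,34,48)),('side0',*sb(608,290),(-94.5,-34,48))]
for o in (T,S,T+S):
    p,e=fit(o,[.49,-.17,-.85]);print(p,np.degrees(p[2]));print(e.round(1).tolist())
print('post',onz('w1',160,85,0.01),onz('top0',262,150,0.0))
# crossbar corner joint triangulate: top (243,128), side (233,155)
o1,a=ray('top0',243,128);o2,b=ray('side0',233,155)
M=np.c_[a,-b];t=np.linalg.lstsq(M,o2-o1,rcond=None)[0];print(o1+a*t[0],o2+b*t[1])
```

```text
[ 0.49201256 -0.16900609 -0.85571204] -49.0286886528587
[[0.8, -0.9], [1.0, -0.8], [0.2, -0.5], [0.3, -0.0], [-2.4, 1.6], [-2.3, 1.8]]
[ 0.4914576  -0.16752649 -0.85880302] -49.205788461588966
[[-0.4, -1.3], [0.3, 0.3], [-0.4, -0.7], [-1.0, -0.6], [0.6, 0.8], [0.7, 0.5]]
[ 0.49175486 -0.16852875 -0.85795938] -49.15745151804938
[[0.8, -0.8], [0.8, -0.6], [0.1, -0.4], [0.2, 0.2], [-2.6, 1.6], [-2.6, 1.9], [-0.5, -1.5], [0.1, 0.1], [-0.5, -0.8], [-1.1, -0.8], [0.5, 0.6], [0.6, 0.3]]
post [0.63513877 0.0660714  0.01      ] [0.64774894 0.06134046 0.        ]
[0.6403715  0.07733198 0.2845565 ] [0.6351823  0.0764703  0.28311532]
```

move_arm(series=[[[0, 0, -0.5, 0, 0, 0, -1], [0, 0, -1.5, 0, 0, 0, -1], [0, 0, -3, 0, 0, 0, -1], [0, -1, -4, 0, 0, 0, -1], [0, -2, -4, 0, 0, 0, -1], [0, -2, -4, 0, 0, 0, -1], [0, -2, -4, 0, 0, 0, -1], [0, 0, -4, 0, 0, 0, -1], [0, 0, 0, 0, 0, 0, -1]]])

```text
time_s: 4.75
tcp_pos: [0.4586, 0.1133, 0.2825]
ee_rot: [[-1.0, -0.001, 0.006], [-0.001, 1.0, 0.004], [-0.006, 0.004, -1.0]]
wrist_force: [0.1, 0.0, -3.8]
gripper_width: 0.273
```

Run:
```python
from fit import *
from plan import *
st(); snap('wrist','w3')
tb=lambda U,V:un(U,V,6,290,150); sb=lambda U,V:un(U,V,7,265,160)
o=[('top0',*tb(398,36),(115,73,44)),('top0',*tb(608,268),(115,-73,44)),('top0',*tb(338,90),(75,73,44)),('top0',*tb(548,320),(75,-73,44)),
('side0',*sb(65,190),(115,73,44)),('side0',*sb(345,62),(115,-73,44)),('side0',*sb(408,103),(75,-73,44)),('side0',*sb(125,225),(75,73,44))]
p,e=fit(o,[.49,-.17,-.85]);print(p,np.degrees(p[2]));print(e.round(1).tolist())
```

```text
4.75 [0.4586 0.1133 0.2825] F [ 0.1  0.  -3.8] M [ 0.1  -0.    0.03] g 0.273
[[-1.0, -0.001, 0.006], [-0.001, 1.0, 0.004], [-0.006, 0.004, -1.0]] [ 33.7   4.3 -14.3   0.  -70.9 -33.6]
[ 0.48956689 -0.16740018 -0.84639402] -48.494805126281776
[[-0.2, -0.1], [0.3, -0.4], [-0.7, 0.3], [-0.2, 0.5], [0.0, -1.0], [0.3, 0.3], [-0.2, -0.6], [-0.4, -0.3]]
```

View pics/w3.png

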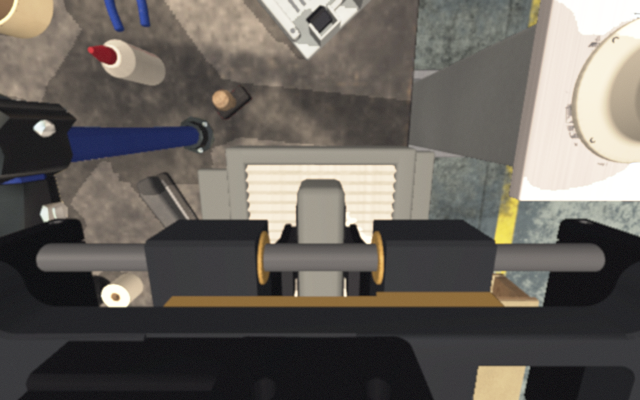

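The filter is held level at rows 150–240, and the cleaner's near corner shows at (320,20). I'm moving on to view the whole cleaner.

move_arm(series=[[[0, -3.5, -1, 0, 0, 0, -1], [0, -4, -1, 0, 0, 0, -1], [0, -4, -1, 0, 0, 0, -1], [0, -3, -1, 0, 0, 0, -1], [0, 0, 0, 0, 0, 0, -1], [0, 0, 0, 0, 0, 0, -1]]])

```text
time_s: 5.55
tcp_pos: [0.4569, -0.0317, 0.3176]
ee_rot: [[-1.0, -0.002, -0.004], [-0.002, 1.0, 0.0], [0.004, 0.0, -1.0]]
wrist_force: [0.2, 1.3, -2.4]
gripper_width: 0.271
```

Run:
```python
from plan import *
st(); snap('wrist','w4')
a=cv2.imread('pics/w4.png');cv2.imwrite('pics/w4c.png',cv2.resize(a[0:160,200:440],None,fx=3.3,fy=3.3,interpolation=cv2.INTER_CUBIC))
```

```text
5.55 [ 0.4569 -0.0317  0.3176] F [ 0.2  1.3 -2.4] M [ 0.1  -0.12  0.04] g 0.271
[[-1.0, -0.002, -0.004], [-0.002, 1.0, 0.0], [0.004, 0.0, -1.0]] [ 16.4   2.1 -11.7  -0.1 -76.4 -16.3]
```

View pics/w4c.png

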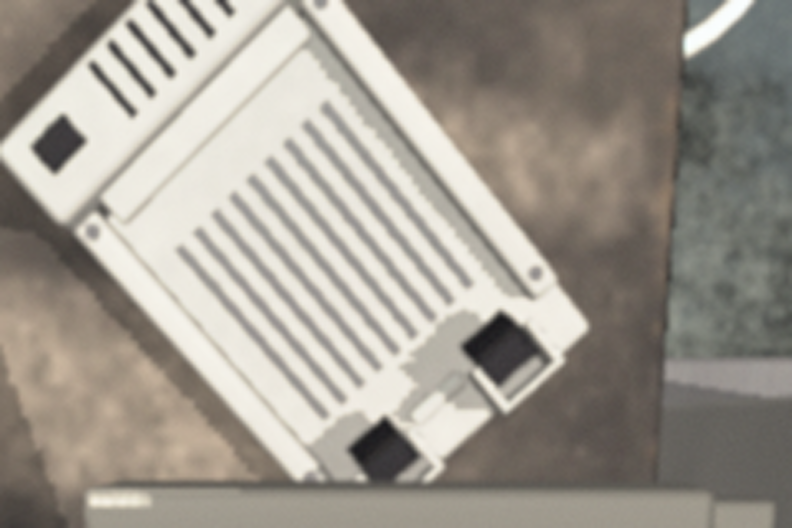

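Run:
```python
from fit import *
from plan import *
k=lambda U,V:un(U,V,3.3,200,0)
o=[('w4',*k(2,152),(115,73,44)),('w4',*k(66,223),(75,73,44)),('w4',*k(121,222),(61,55,36)),('w4',*k(312,42),(61,-55,36)),('w4',*k(536,380),(-106,-34,48))]
for n in (5,4):
    p,e=fit(o[:n],[.49,-.17,-.85]);print(p,np.degrees(p[2]));print(e.round(1).tolist())
tb=lambda U,V:un(U,V,6,290,150); sb=lambda U,V:un(U,V,7,265,160)
q=[('top0',*tb(398,36),(115,73,44)),('top0',*tb(608,268),(115,-73,44)),('top0',*tb(338,90),(75,73,44)),('top0',*tb(548,320),(75,-73,44)),
('side0',*sb(65,190),(115,73,44)),('side0',*sb(345,62),(115,-73,44)),('side0',*sb(408,103),(75,-73,44)),('side0',*sb(125,225),(75,73,44))]
p,e=fit(o+q,[.49,-.17,-.85]);print(p,np.degrees(p[2]));print(e.round(1).tolist())
# draw check at pose
c,s=np.cos(p[2]),np.sin(p[2]);Rz=np.array([[c,-s,0],[s,c,0],[0,0,1]])
a=cv2.resize(cv2.imread('pics/w4.png')[:160,200:440],None,fx=3.3,fy=3.3,interpolation=cv2.INTER_CUBIC)
for L in [(-60,60,28),(60,60,28),(-60,-60,28),(60,-60,28),(-83,22,48),(-83,46,48),(-83,-22,48),(-83,-46,48),(-106,-22,48),(-106,-46,48),(-71,-34,26),(61,0,36),(75,0,44),(75,-73,44)]:
    u=proj('w4',Rz@np.array(L)/1000+[p[0],p[1],0])[0]; U=(u+.5-[200,0])*3.3-.5
    cv2.circle(a,tuple(int(x) for x in U.round()),3,(0,0,255),-1)
cv2.imwrite('pics/w4d.png',a)
```

```text
[ 0.49066021 -0.16908704 -0.83733808] -47.975938288571676
[[-2.7, -1.4], [-0.5, 0.8], [0.8, 1.0], [0.1, -3.2], [1.0, 0.9]]
[ 0.49095099 -0.1663185  -0.85901288] -49.217812538310426
[[-2.3, -1.5], [-0.5, 1.2], [0.8, 1.8], [1.2, -0.9]]
[ 0.49026846 -0.16821773 -0.84400535] -48.35794417021443
[[-2.2, -1.4], [-0.2, 1.0], [1.2, 1.3], [0.8, -2.5], [0.9, 2.0], [0.0, -0.4], [0.6, -0.8], [-0.5, 0.1], [0.1, 0.2], [-0.2, -1.1], [-0.0, 0.2], [-0.5, -0.8], [-0.7, -0.5]]
```

View pics/w4d.png

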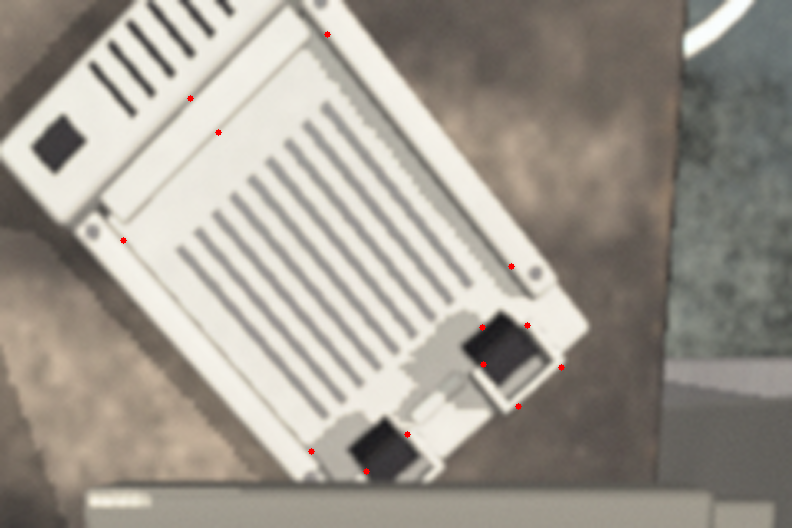

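Run:
```python
from h import *
a=cv2.imread('pics/w4.png')
cv2.imwrite('pics/w4e.png',cv2.resize(a[0:75,270:370],None,fx=8,fy=8,interpolation=cv2.INTER_CUBIC))
cv2.imwrite('pics/w4f.png',cv2.resize(a[70:145,290:390],None,fx=8,fy=8,interpolation=cv2.INTER_CUBIC))
cv2.imwrite('pics/w4g.png',cv2.resize(a[35:110,200:300],None,fx=8,fy=8,interpolation=cv2.INTER_CUBIC))
```

```text
(no output)
```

View pics/w4e.png

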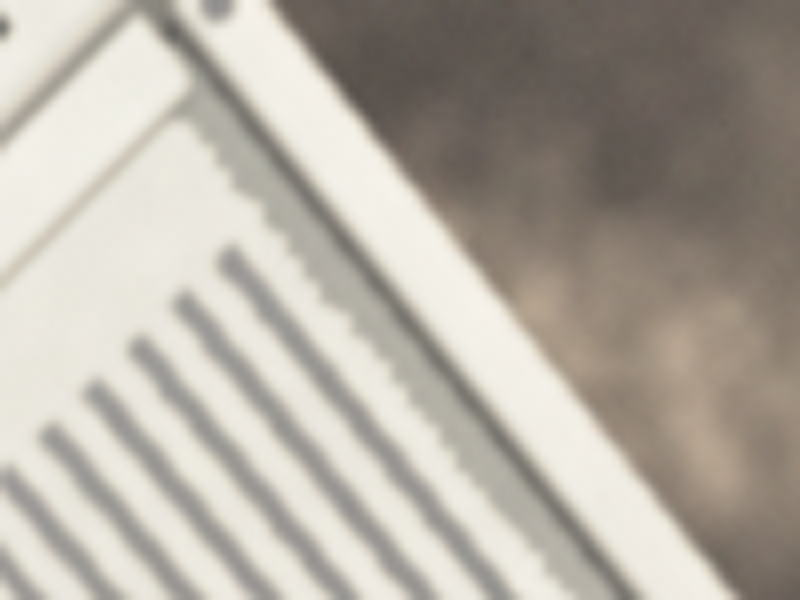

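View pics/w4f.png

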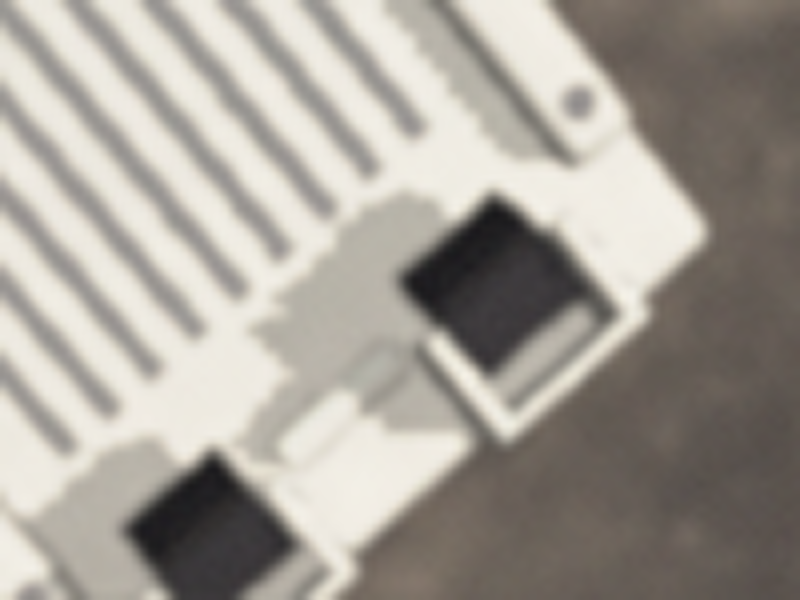

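View pics/w4g.png

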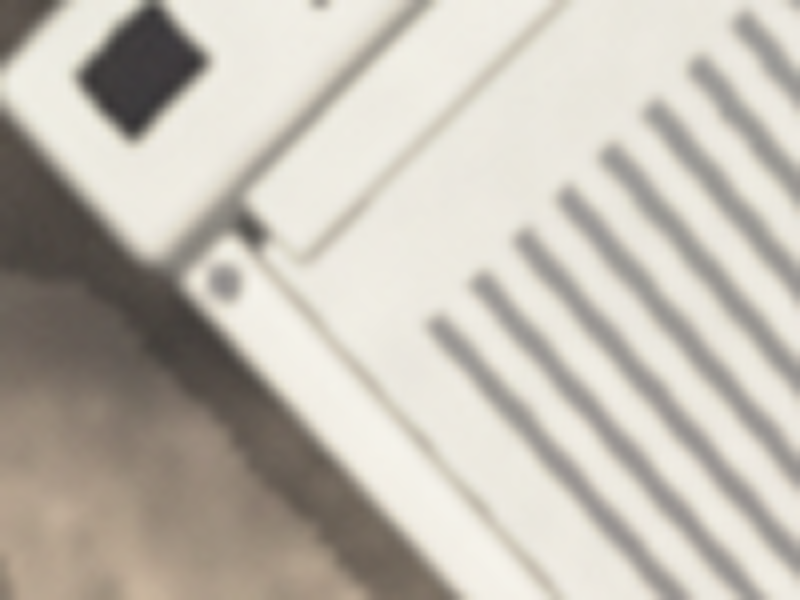

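Run:
```python
from fit import *
e=lambda U,V:un(U,V,8,270,0); f=lambda U,V:un(U,V,8,290,70); g=lambda U,V:un(U,V,8,200,35)
L=[(e(200,40),28,1,-60),(e(630,598),28,1,-60),(f(440,0),28,1,-60),(f(575,160),28,1,-60),(g(250,245),28,1,60),(g(560,598),28,1,60),
(g(308,262),36,0,61),(g(565,0),36,0,61),(e(190,88),36,0,61),(f(576,376),48,0,-106),(f(576,376),48,1,-34),(g(308,262),36,1,55),(e(190,88),36,1,-55),(f(446,236),45,0,-80),(f(446,236),45,1,-34),(g(245,190),36,0,75),(e(140,12),36,0,75)]
P=[(onz('w4',*a,z/1000)[:2],i,v/1000) for a,z,i,v in L]
def res(p):
    c,s=np.cos(p[2]),np.sin(p[2]); R=np.array([[c,s],[-s,c]]); return np.array([(R@(q-p[:2]))[i]-v for q,i,v in P])*1000
s=least_squares(res,[.49,-.168,-.85],loss='soft_l1');print(s.x,np.degrees(s.x[2]),res(s.x).round(1))
```

```text
[ 0.49167937 -0.16871099 -0.85212491] -48.82316122445754 [-0.5  0.6  0.7 -0.6 -0.3 -0.5 -1.5 -0.8  0.1  0.6 -0.3 -1.7  2.   8.
  1.7 -0.  -0.1]
```

```bash
cat > clean.py <<'E'
from plan import *
CX,CY,YAW=.4917,-.1687,-48.8
c0,s0=np.cos(np.radians(YAW)),np.sin(np.radians(YAW)); RZ=np.array([[c0,-s0,0],[s0,c0,0],[0,0,1]])
def w(v): return RZ@(np.array(v)/1000.)+[CX,CY,0]
def loc(P): return RZ.T@(np.array(P)-[CX,CY,0])*1000
def tcp(tx,tz,th,y=0,gx=-79,gz=29.5):
    c,s=np.cos(np.radians(th)),np.sin(np.radians(th)); return w([tx+gx*c+gz*s,y,tz-gx*s+gz*c])
def tilt():
    R=RZ.T@np.array(r.sense()['ee_rot']); return np.round([np.degrees(np.arctan2(R[2,0],-R[0,0])),np.degrees(np.arctan2(-R[0,1],R[1,1])),np.degrees(np.arcsin(R[2,1]))],2)
def tip(gx=-79,gz=29.5):
    s=r.sense();R=np.array(s['ee_rot']); return loc(np.array(s['tcp_pos'])+R@np.array([gx,0,gz])/1000).round(1)
E
python3 - <<'E'
from clean import *
print(tilt(),tip(),loc(r.sense()['tcp_pos']))
plan(tcp(50,70,16),down(YAW,16),9,-1)
E
```

```text
[ 0.29 48.93 -0.  ] [-74.3 123.8 288.1] [-126.09657228   64.32323039  317.89102958]
[[-0.26, -1.38, 2.2, -0.77, 1.65, 5.4, -1], [-0.45, -1.37, 2.17, -0.77, 1.65, 5.4, -1], [-0.64, -1.35, 2.13, -0.77, 1.65, 5.4, -1], [-0.83, -1.31, 2.09, -0.77, 1.65, 5.4, -1], [-1.01, -1.25, 2.05, -0.77, 1.65, 5.4, -1], [-1.18, -1.17, 2.0, -0.77, 1.65, 5.4, -1], [-1.34, -1.08, 1.95, -0.77, 1.65, 5.4, -1], [-1.5, -0.97, 1.9, -0.77, 1.65, 5.4, -1], [-1.64, -0.85, 1.84, -0.77, 1.65, 5.4, -1]]
```

move_arm(series=[[[-0.25, -1.4, 2.2, -0.8, 1.65, 5.4, -1], [-0.45, -1.4, 2.15, -0.8, 1.65, 5.4, -1], [-0.65, -1.35, 2.1, -0.8, 1.65, 5.4, -1], [-0.8, -1.3, 2.1, -0.75, 1.65, 5.4, -1], [-1.0, -1.25, 2.05, -0.75, 1.65, 5.4, -1], [-1.2, -1.15, 2.0, -0.75, 1.65, 5.4, -1], [-1.35, -1.1, 1.95, -0.75, 1.65, 5.4, -1], [-1.5, -0.95, 1.9, -0.75, 1.65, 5.4, -1], [-1.65, -0.85, 1.85, -0.75, 1.65, 5.4, -1], [0, 0, 0, 0, 0, 0, -1], [0, 0, 0, 0, 0, 0, -1]]])

```text
time_s: 6.98
tcp_pos: [0.4817, -0.1554, 0.1221]
ee_rot: [[-0.635, 0.751, -0.179], [0.722, 0.66, 0.207], [0.274, 0.002, -0.962]]
wrist_force: [-0.0, 0.0, -3.1]
gripper_width: 0.273
```

Run:
```python
from clean import *
st();print(tilt(),tip())
plan(tcp(50,70,16),down(YAW,16),1,-1)
snap('side','s5');a=cv2.imread('pics/s5.png');cv2.imwrite('pics/s5c.png',cv2.resize(a[110:250,240:400],None,fx=4.2,fy=4.2,interpolation=cv2.INTER_CUBIC))
```

```text
6.97 [ 0.4817 -0.1554  0.1221] F [-0.   0.  -3.1] M [-0.51 -0.7   0.01] g 0.273
[[-0.635, 0.751, -0.179], [0.722, 0.66, 0.207], [0.274, 0.002, -0.962]] [ -6.5  23.5 -10.3 -11.5 -68.4 -36.8]
[15.89  0.1   0.1 ] [51.3  1.4 72.1]
[[0.07, -0.12, 0.22, 0.07, 0.11, 0.12, -1]]
```

View pics/s5c.png

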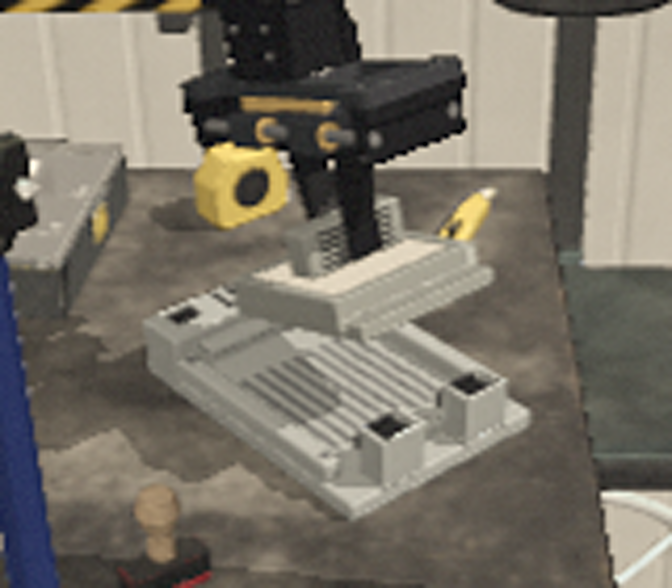

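```bash
cat >> clean.py <<'E'
PTS=[(75,40,0),(75,-40,0),(51,55,24),(51,-55,24),(-59,55,24),(-59,-55,24),(-75,52,0),(-75,52,10),(-75,-52,10),(8,38,54),(51,55,0),(-59,55,0)]
def fpts(s=None):
    s=s or r.sense();R=np.array(s['ee_rot']);p=np.array(s['tcp_pos'])
    return [p+R@np.array([-(a+4),b,29.5-z])/1000 for a,b,z in PTS]
CP=[(115,73,44),(115,-73,44),(75,73,44),(61,55,36),(-106,46,48),(-106,-46,48)]
def over(name,out,box,f):
    import h
    snap(name,out); a=cv2.imread('pics/'+out+'.png'); x0,y0,x1,y1=box
    a=cv2.resize(a[y0:y1,x0:x1],None,fx=f,fy=f,interpolation=cv2.INTER_CUBIC)
    for P,col in [(fpts(),(0,0,255)),([w(q) for q in CP],(255,0,0))]:
        for u in proj(out,np.array(P)):
            U=(u+.5-[x0,y0])*f-.5; cv2.circle(a,tuple(int(t) for t in U.round()),2,col,-1)
    cv2.imwrite('pics/'+out+'o.png',a)
E
python3 - <<'E'
from clean import *
over('side','s6',(255,150,375,240),6.5)
E
```

```text
(no output)
```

View pics/s6o.png

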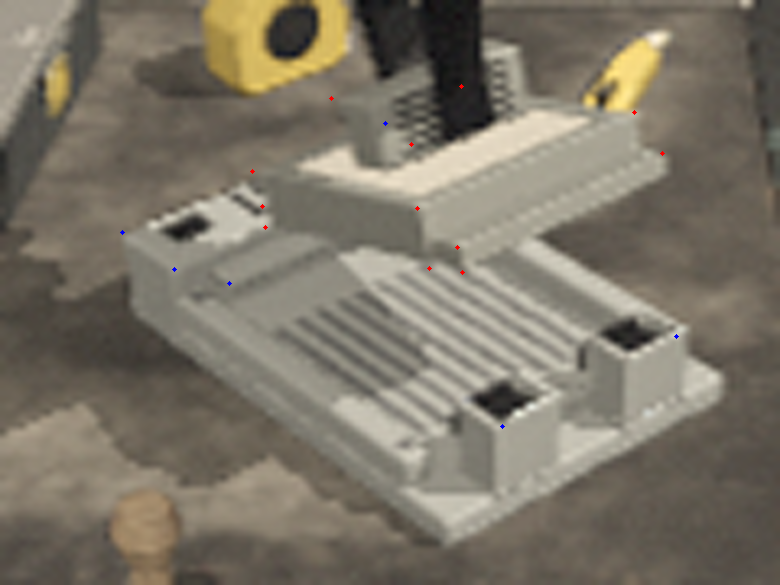

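Run:
```python
from clean import *
for P,u in zip(PTS,proj('s6',np.array(fpts()))): print(P,((u+.5-[255,150])*6.5-.5).round(0))
print(cam('s6')[0]['fx'])
a=cv2.imread('pics/s6.png');cv2.imwrite('pics/s6z.png',cv2.resize(a[155:200,285:365],None,fx=10,fy=10,interpolation=cv2.INTER_CUBIC))
```

```text
(75, 40, 0) [262. 206.]
(75, -40, 0) [411. 144.]
(51, 55, 24) [252. 171.]
(51, -55, 24) [461.  86.]
(-59, 55, 24) [417. 208.]
(-59, -55, 24) [634. 112.]
(-75, 52, 0) [462. 272.]
(-75, 52, 10) [457. 247.]
(-75, -52, 10) [662. 153.]
(8, 38, 54) [331.  98.]
(51, 55, 0) [265. 227.]
(-59, 55, 0) [429. 268.]
373.1009086731073
```

View pics/s6z.png

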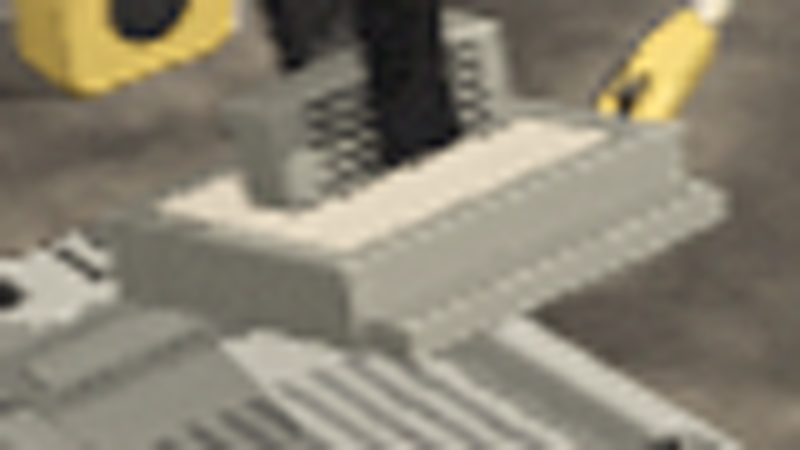

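Run:
```python
from clean import *
over('wrist','w7',(180,110,460,310),2.8)
for P,u in zip(PTS,proj('w7',np.array(fpts()))): print(P,((u+.5-[180,110])*2.8-.5).round(0))
a=cv2.imread('pics/s6.png')[160:200,285:325]; a=cv2.resize(a,None,fx=14,fy=14,interpolation=cv2.INTER_CUBIC)
a=np.clip((a.astype(float)-60)*2.2,0,255).astype(np.uint8); cv2.imwrite('pics/s6y.png',a)
```

```text
(75, 40, 0) [ 88. 470.]
(75, -40, 0) [ 58. 161.]
(51, 55, 24) [159. 579.]
(51, -55, 24) [122. 103.]
(-59, 55, 24) [627. 579.]
(-59, -55, 24) [665. 104.]
(-75, 52, 0) [663. 511.]
(-75, 52, 10) [676. 533.]
(-75, -52, 10) [716. 114.]
(8, 38, 54) [332. 599.]
(51, 55, 0) [184. 522.]
(-59, 55, 0) [602. 521.]
```

View pics/w7o.png

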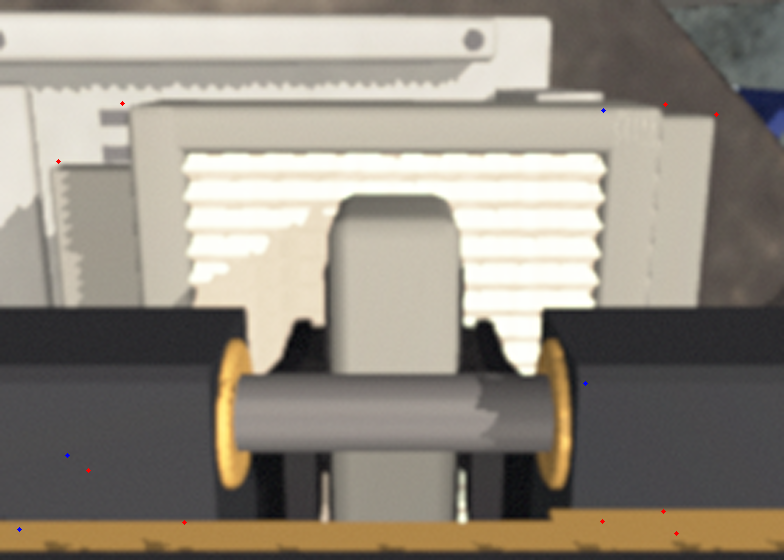

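View pics/s6y.png

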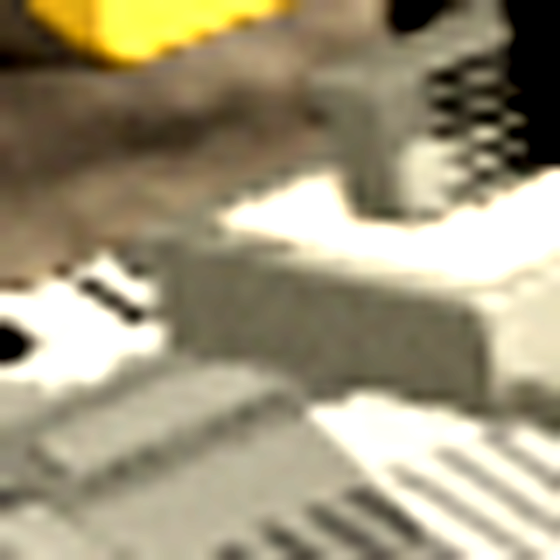

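The wrist overlay matches the held filter to within about 1–2 mm, so it hasn't slipped in the grip. The next step is to lower it into the tray in front of the lip.

Run:
```python
from clean import *
plan(tcp(51,17.5,16),down(YAW,16),6,-1)
```

```text
[[-0.25, -0.03, 0.89, 0.03, 0.03, 0.02, -1], [-0.25, -0.03, 0.89, 0.03, 0.03, 0.02, -1], [-0.25, -0.02, 0.89, 0.03, 0.03, 0.02, -1], [-0.25, -0.02, 0.89, 0.03, 0.03, 0.02, -1], [-0.25, -0.02, 0.89, 0.03, 0.03, 0.02, -1], [-0.25, -0.02, 0.89, 0.03, 0.03, 0.02, -1]]
```

move_arm(series=[[[-0.25, -0.03, 0.9, 0, 0, 0, -1], [-0.25, -0.03, 0.9, 0, 0, 0, -1], [-0.25, -0.03, 0.9, 0, 0, 0, -1], [-0.25, -0.02, 0.9, 0, 0, 0, -1], [-0.25, -0.02, 0.9, 0, 0, 0, -1], [-0.25, -0.02, 0.85, 0, 0, 0, -1], [0, 0, 0, 0, 0, 0, -1], [0, 0, 0, 0, 0, 0, -1]]])

```text
time_s: 8.12
tcp_pos: [0.4804, -0.1569, 0.0667]
ee_rot: [[-0.634, 0.753, -0.179], [0.723, 0.658, 0.207], [0.274, 0.002, -0.962]]
wrist_force: [0.0, 0.3, -3.2]
gripper_width: 0.273
```

Run:
```python
from clean import *
st();print(tilt(),tip()); over('side','s8',(255,150,375,240),6.5); over('wrist','w8',(180,0,460,210),2.8)
```

```text
8.12 [ 0.4804 -0.1569  0.0667] F [ 0.   0.3 -3.2] M [-0.55 -0.67  0.  ] g 0.273
[[-0.634, 0.753, -0.179], [0.723, 0.658, 0.207], [0.274, 0.002, -0.962]] [ -6.7  27.4 -13.4 -12.1 -61.6 -35.1]
[15.9  -0.02  0.12] [51.6 -0.7 16.7]
```

View pics/s8o.png

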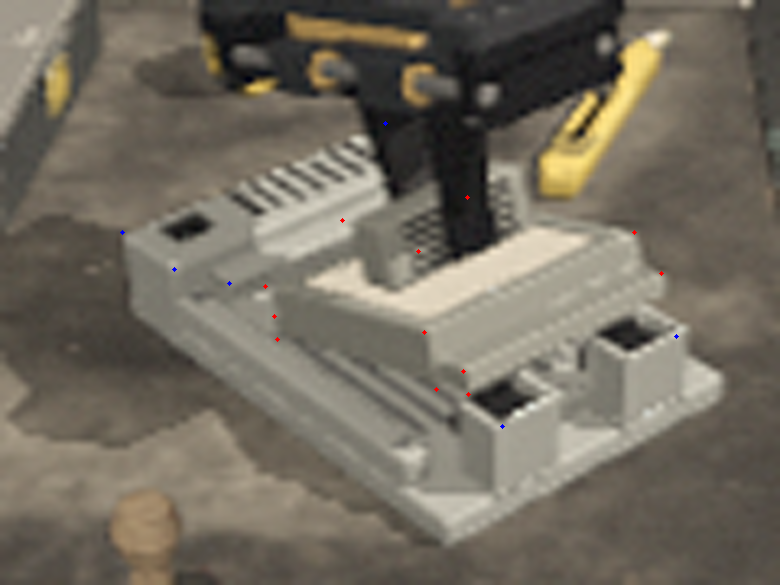

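View pics/w8o.png

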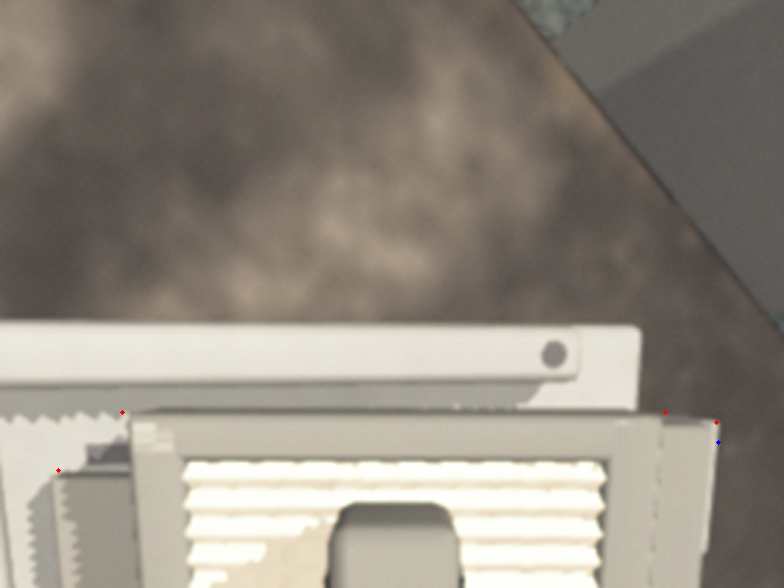

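Run:
```python
from clean import *
plan(tcp(72,16.5,16),down(YAW,16),6,-1)
```

```text
[[-0.33, 0.01, -0.09, 0.02, 0.02, 0.0, -1], [-0.33, 0.01, -0.09, 0.02, 0.02, 0.0, -1], [-0.33, 0.01, -0.09, 0.02, 0.02, 0.0, -1], [-0.33, 0.01, -0.09, 0.02, 0.02, 0.0, -1], [-0.33, 0.01, -0.09, 0.02, 0.02, 0.0, -1], [-0.33, 0.01, -0.09, 0.02, 0.02, 0.0, -1]]
```

move_arm(series=[[[-0.33, 0.01, -0.09, 0, 0, 0, -1], [-0.33, 0.01, -0.09, 0, 0, 0, -1], [-0.33, 0.01, -0.09, 0, 0, 0, -1], [-0.33, 0.01, -0.09, 0, 0, 0, -1], [-0.33, 0.01, -0.09, 0, 0, 0, -1], [-0.33, 0.01, -0.09, 0, 0, 0, -1], [0, 0, 0, 0, 0, 0, -1], [0, 0, 0, 0, 0, 0, -1]]])

```text
time_s: 9.22
tcp_pos: [0.494, -0.1718, 0.0662]
ee_rot: [[-0.633, 0.753, -0.179], [0.723, 0.658, 0.208], [0.275, 0.002, -0.962]]
wrist_force: [-0.1, 0.0, -3.4]
gripper_width: 0.275
```

Run:
```python
from clean import *
st();print(tilt(),tip()); over('side','s9',(255,150,375,240),6.5)
```

```text
9.22 [ 0.494  -0.1718  0.0662] F [-0.1  0.  -3.4] M [-0.56 -0.65 -0.02] g 0.275
[[-0.633, 0.753, -0.179], [0.723, 0.658, 0.208], [0.275, 0.002, -0.962]] [ -8.   28.9 -10.8 -11.7 -62.9 -34.3]
[15.94 -0.03  0.1 ] [71.7 -0.2 16.2]
```

View pics/s9o.png

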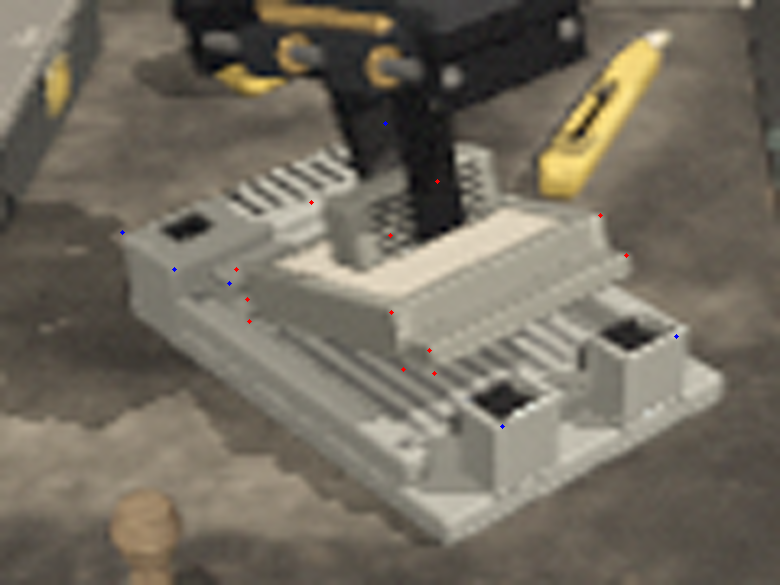

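move_arm(series=[[[-0.14, 0, -0.04, 0, 0, 0, -1], [-0.1, 0, -0.03, 0, 0, 0, -1], [0, 0, 0, 0, 0, 0, -1]]])

```text
time_s: 9.65
tcp_pos: [0.4951, -0.1732, 0.0663]
ee_rot: [[-0.633, 0.753, -0.181], [0.723, 0.659, 0.209], [0.276, 0.001, -0.961]]
wrist_force: [-1.4, 2.1, -1.1]
gripper_width: 0.27
```

Run:
```python
from clean import *
st();print(tilt(),tip(),'Fc',RZ.T@np.array(r.sense()['wrist_force']))
```

```text
9.65 [ 0.4951 -0.1732  0.0663] F [-1.4  2.1 -1.1] M [ 0.21 -0.17  0.14] g 0.27
[[-0.633, 0.753, -0.181], [0.723, 0.659, 0.209], [0.276, 0.001, -0.961]] [ -8.2  29.  -10.5 -11.7 -63.2 -34.2]
[ 1.602e+01 -1.000e-02  8.000e-02] [73.4 -0.4 16.1] Fc [-2.51374005  0.30150477 -1.07262775]
```

Run:
```python
from clean import *
s=r.sense();p=np.array(s['tcp_pos']);A=np.array(s['ee_rot'])
for th,tz in [(14,15.8),(12,15.4),(10,15),(8,14.8)]:
    q=tcp(73.5,tz,th,-.3);R=down(YAW,th);plan(q,R,2,-1,p,A);p,A=q,R
```

```text
[[0.04, 0.01, 0.15, 0.04, -1.01, 0.0, -1], [0.05, 0.01, 0.15, 0.04, -1.01, 0.0, -1]]
[[0.04, 0.0, 0.16, 0.0, -1.0, -0.0, -1], [0.05, 0.0, 0.16, 0.0, -1.0, -0.0, -1]]
[[0.04, 0.0, 0.16, -0.0, -1.0, 0.0, -1], [0.05, 0.0, 0.16, -0.0, -1.0, 0.0, -1]]
[[0.05, 0.0, 0.15, 0.0, -1.0, 0.0, -1], [0.05, 0.0, 0.15, 0.0, -1.0, 0.0, -1]]
```

move_arm(series=[[[0.05, 0.01, 0.15, 0, -1, 0, -1], [0.05, 0.01, 0.15, 0, -1, 0, -1], [0.05, 0, 0.16, 0, -1, 0, -1], [0.05, 0, 0.16, 0, -1, 0, -1], [0.05, 0, 0.16, 0, -1, 0, -1], [0.05, 0, 0.16, 0, -1, 0, -1], [0.05, 0, 0.15, 0, -1, 0, -1], [0, 0, 0, 0, 0, 0, -1]]])

```text
time_s: 10.65
tcp_pos: [0.4922, -0.1692, 0.0565]
ee_rot: [[-0.651, 0.752, -0.1], [0.743, 0.659, 0.117], [0.154, 0.002, -0.988]]
wrist_force: [-1.0, 0.2, -2.8]
gripper_width: 0.272
```

Run:
```python
from clean import *
st();print(tilt(),tip(),'Fc',RZ.T@np.array(r.sense()['wrist_force'])); over('side','s10',(255,150,375,240),6.5)
```

```text
10.65 [ 0.4922 -0.1692  0.0565] F [-1.   0.2 -2.8] M [-0.04  0.04  0.02] g 0.272
[[-0.651, 0.752, -0.1], [0.743, 0.659, 0.117], [0.154, 0.002, -0.988]] [ -5.   26.2 -17.6  -7.8 -52.7 -38.7]
[ 8.86 -0.    0.13] [74.2  0.2 15.2] Fc [-0.83670606 -0.58962964 -2.76370476]
```

View pics/s10o.png

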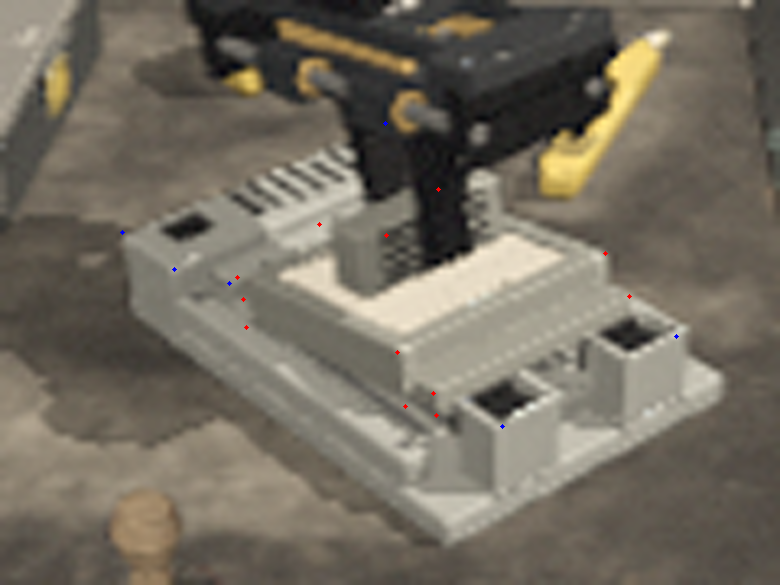

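The tongue is under the lip and the ledge is just above the catches. I'll swing it a little further until it touches them.

move_arm(series=[[[0.04, 0, 0.15, 0, -1, 0, -1], [0.03, 0, 0.16, 0, -1, 0, -1], [0, 0, 0, 0, 0, 0, -1]]])

```text
time_s: 11.08
tcp_pos: [0.4914, -0.1683, 0.0536]
ee_rot: [[-0.654, 0.752, -0.077], [0.747, 0.659, 0.091], [0.119, 0.002, -0.993]]
wrist_force: [-0.8, 0.5, -2.0]
gripper_width: 0.275
```

Run:
```python
from clean import *
st();print(tilt(),tip(),'Fc',RZ.T@np.array(r.sense()['wrist_force']))
```

```text
11.07 [ 0.4914 -0.1683  0.0536] F [-0.8  0.5 -2. ] M [-0.06  0.09  0.07] g 0.275
[[-0.654, 0.752, -0.077], [0.747, 0.659, 0.091], [0.119, 0.002, -0.993]] [ -4.1  25.6 -19.7  -6.4 -49.7 -40.3]
[6.85 0.   0.13] [74.5  0.1 14.9] Fc [-0.89014676 -0.27782932 -2.0473459 ]
```

move_arm(series=[[[0, 0, 0, 0, 0, 0, 0], [0, 0, 0, 0, 0, 0, 0], [0, 0, 0, 0, 0, 0, 0], [0, 0, -1, 0, 0, 0, 0], [0, 0, -3, 0, 0, 0, 0], [0, 0, -3, 0, 0, 0, 0], [0, 0, 0, 0, 0, 0, 0]]])

```text
time_s: 11.95
tcp_pos: [0.499, -0.1754, 0.1262]
ee_rot: [[-0.655, 0.753, -0.071], [0.747, 0.659, 0.091], [0.115, 0.006, -0.993]]
wrist_force: [0.4, 0.0, 0.4]
gripper_width: 0.499
```

Run:
```python
from clean import *
st();print(tilt()); snap('side','s11');a=cv2.imread('pics/s11.png');cv2.imwrite('pics/s11c.png',cv2.resize(a[150:240,255:375],None,fx=6.5,fy=6.5,interpolation=cv2.INTER_CUBIC))
snap('wrist','w11')
```

```text
11.95 [ 0.499  -0.1754  0.1262] F [0.4 0.  0.4] M [-0.14 -0.32 -0.  ] g 0.499
[[-0.655, 0.753, -0.071], [0.747, 0.659, 0.091], [0.115, 0.006, -0.993]] [ -4.8  20.9 -14.6  -5.6 -59.1 -40.9]
[ 6.59 -0.01  0.36]
```

View pics/s11c.png

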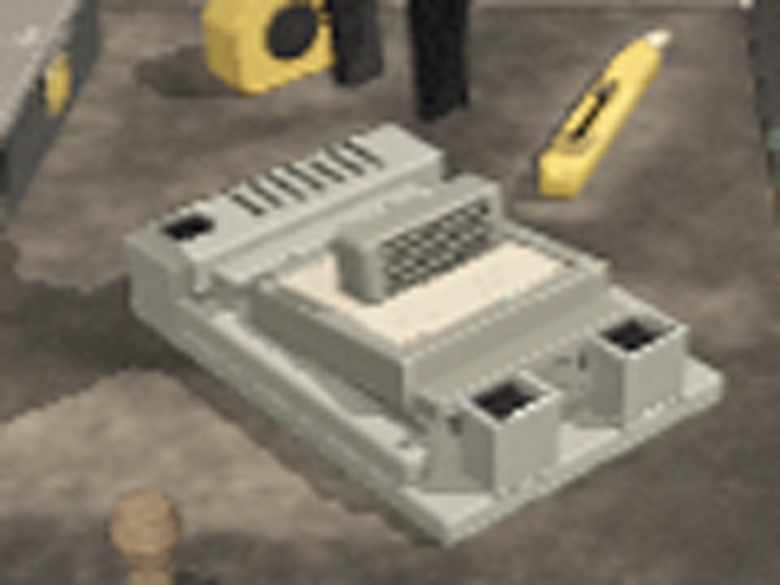

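View pics/w11.png

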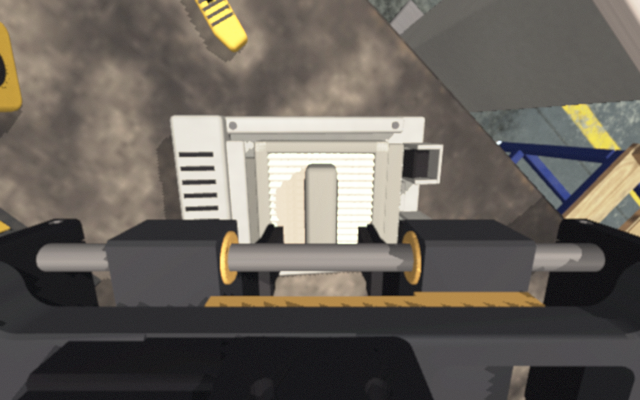

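The filter is hooked and resting on the catches with its tail up. I'll close the fingers and move over the left corner.

Run:
```python
from clean import *
p=w([-41,37,100]);plan(p,down(YAW,0),4,-1)
q=w([-41,37,62]);plan(q,down(YAW,0),2,-1,p,down(YAW,0))
```

```text
[[1.14, 0.93, 0.73, 0.04, -1.73, -0.01, -1], [1.16, 0.93, 0.69, 0.04, -1.73, -0.01, -1], [1.18, 0.93, 0.66, 0.04, -1.73, -0.01, -1], [1.2, 0.93, 0.62, 0.04, -1.73, -0.01, -1]]
[[0.0, 0.0, 1.9, 0.0, 0.0, 0.0, -1], [0.0, 0.0, 1.9, 0.0, 0.0, 0.0, -1]]
```

move_arm(series=[[[1.15, 0.93, 0.7, 0, -1.7, 0, -1], [1.15, 0.93, 0.7, 0, -1.7, 0, -1], [1.2, 0.93, 0.65, 0, -1.7, 0, -1], [1.2, 0.93, 0.6, 0, -1.5, 0, -1], [0, 0, 0, 0, 0, 0, -1], [0, 0, 1.9, 0, 0, 0, -1], [0, 0, 1.9, 0, 0, 0, -1], [0, 0, 0, 0, 0, 0, -1]]])

```text
time_s: 13.05
tcp_pos: [0.4913, -0.1137, 0.0607]
ee_rot: [[-0.658, 0.753, -0.007], [0.753, 0.658, 0.005], [0.008, -0.001, -1.0]]
wrist_force: [-0.2, 0.2, -1.0]
gripper_width: 0.007
```

Run:
```python
from clean import *
st();print(tilt(),loc(r.sense()['tcp_pos'])); snap('side','s12');a=cv2.imread('pics/s12.png');cv2.imwrite('pics/s12c.png',cv2.resize(a[150:240,255:375],None,fx=6.5,fy=6.5,interpolation=cv2.INTER_CUBIC))
```

```text
13.05 [ 0.4913 -0.1137  0.0607] F [-0.2  0.2 -1. ] M [ 0.04 -0.16  0.03] g 0.007
[[-0.658, 0.753, -0.007], [0.753, 0.658, 0.005], [0.008, -0.001, -1.0]] [  5.2  21.3 -27.7  -0.5 -41.3 -53.7]
[ 0.48 -0.07 -0.08] [-41.61619052  35.91040868  60.74088302]
```

View pics/s12c.png

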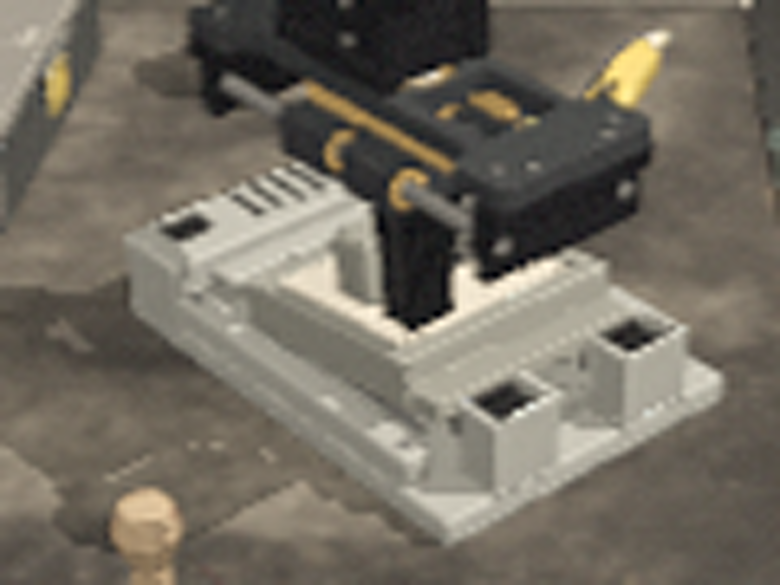

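move_arm(series=[[[0, 0, 0.4, 0, 0, 0, -1], [0, 0, 0.3, 0, 0, 0, -1], [0, 0, 0.3, 0, 0, 0, -1], [0, 0, 0.2, 0, 0, 0, -1], [0, 0, 0, 0, 0, 0, -1]]])

```text
time_s: 13.72
tcp_pos: [0.4925, -0.1131, 0.0501]
ee_rot: [[-0.658, 0.753, -0.002], [0.753, 0.658, 0.005], [0.006, 0.002, -1.0]]
wrist_force: [0.9, 0.3, -0.7]
gripper_width: 0.002
```

Run:
```python
from clean import *
st();print(loc(r.sense()['tcp_pos']))
```

```text
13.72 [ 0.4925 -0.1131  0.0501] F [ 0.9  0.3 -0.7] M [ 0.07 -0.14  0.01] g 0.002
[[-0.658, 0.753, -0.002], [0.753, 0.658, 0.005], [0.006, 0.002, -1.0]] [  5.3  22.3 -28.4  -0.5 -39.5 -53.7]
[-41.30804399  37.16653504  50.09226707]
```

move_arm(series=[[[0, 0, 0.2, 0, 0, 0, -1], [0, 0, 0.2, 0, 0, 0, -1], [0, 0, 0.2, 0, 0, 0, -1], [0, 0, 0, 0, 0, 0, -1]]])

```text
time_s: 14.22
tcp_pos: [0.4923, -0.1131, 0.044]
ee_rot: [[-0.658, 0.753, -0.003], [0.753, 0.658, 0.005], [0.006, 0.001, -1.0]]
wrist_force: [-0.2, 0.1, -0.1]
gripper_width: 0.0
```

Run:
```python
from clean import *
st();print(loc(r.sense()['tcp_pos'])); snap('side','s13');a=cv2.imread('pics/s13.png');cv2.imwrite('pics/s13c.png',cv2.resize(a[150:240,255:375],None,fx=6.5,fy=6.5,interpolation=cv2.INTER_CUBIC))
```

```text
14.22 [ 0.4923 -0.1131  0.044 ] F [-0.2  0.1 -0.1] M [ 0.08 -0.11  0.03] g 0.0
[[-0.658, 0.753, -0.003], [0.753, 0.658, 0.005], [0.006, 0.001, -1.0]] [  5.3  22.8 -28.7  -0.5 -38.6 -53.7]
[-41.4385593   37.05994555  43.95355742]
```

View pics/s13c.png

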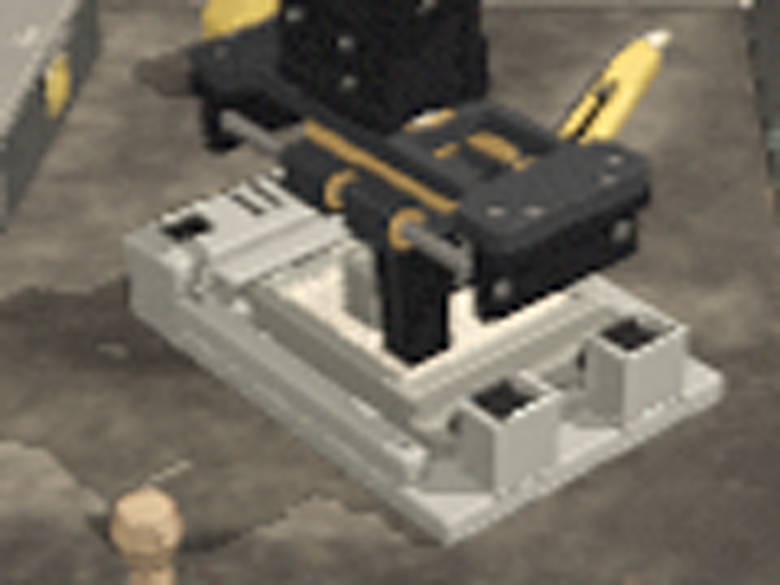

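The filter's tail has come down noticeably, with almost no force so far. I'll keep pressing on the left.

move_arm(series=[[[0, 0, 0.2, 0, 0, 0, -1], [0, 0, 0.1, 0, 0, 0, -1], [0, 0, 0, 0, 0, 0, -1]]])

```text
time_s: 14.65
tcp_pos: [0.4924, -0.1131, 0.0411]
ee_rot: [[-0.658, 0.753, -0.003], [0.753, 0.658, 0.005], [0.006, 0.002, -1.0]]
wrist_force: [0.6, -0.6, -0.3]
gripper_width: 0.007
```

Run:
```python
from clean import *
st();print(loc(r.sense()['tcp_pos']))
```

```text
14.65 [ 0.4924 -0.1131  0.0411] F [ 0.6 -0.6 -0.3] M [ 0.09 -0.06  0.01] g 0.007
[[-0.658, 0.753, -0.003], [0.753, 0.658, 0.005], [0.006, 0.002, -1.0]] [  5.3  23.1 -28.8  -0.5 -38.2 -53.7]
[-41.39847691  37.11644291  41.09040621]
```

move_arm(series=[[[0, 0, 0.15, 0, 0, 0, -1], [0, 0, 0.15, 0, 0, 0, -1], [0, 0, 0, 0, 0, 0, -1]]])

```text
time_s: 15.02
tcp_pos: [0.4925, -0.1131, 0.0385]
ee_rot: [[-0.659, 0.753, -0.002], [0.753, 0.659, 0.005], [0.005, 0.002, -1.0]]
wrist_force: [-0.5, 0.4, 2.8]
gripper_width: 0.01
```

Run:
```python
from clean import *
st();print(loc(r.sense()['tcp_pos'])); snap('side','s14');a=cv2.imread('pics/s14.png');cv2.imwrite('pics/s14c.png',cv2.resize(a[150:240,255:375],None,fx=6.5,fy=6.5,interpolation=cv2.INTER_CUBIC))
```

```text
15.03 [ 0.4925 -0.1131  0.0385] F [-0.5  0.4  2.8] M [ 0.16  0.12 -0.04] g 0.01
[[-0.659, 0.753, -0.002], [0.753, 0.659, 0.005], [0.005, 0.002, -1.0]] [  5.3  23.3 -29.   -0.5 -37.8 -53.7]
[-41.32480033  37.23686437  38.45922051]
```

View pics/s14c.png

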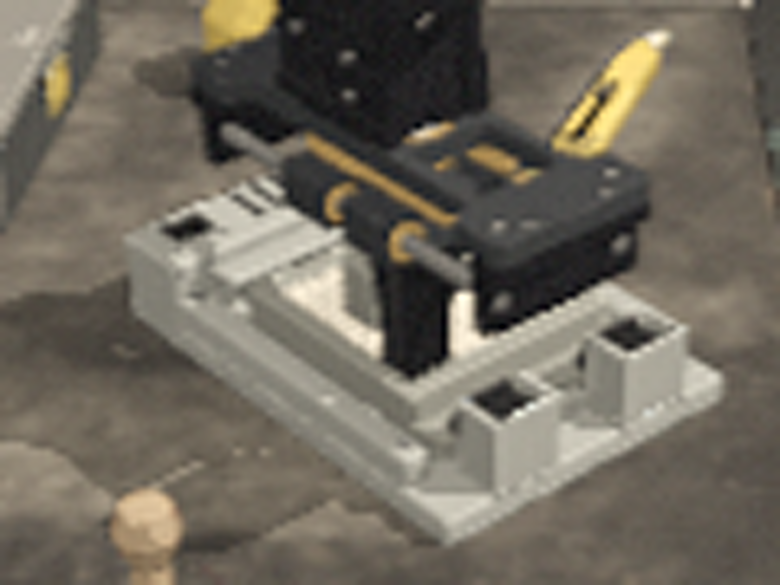

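move_arm(series=[[[0, 0, 0.15, 0, 0, 0, -1], [0, 0, 0.15, 0, 0, 0, -1], [0, 0, 0, 0, 0, 0, -1]]])

```text
time_s: 15.45
tcp_pos: [0.4925, -0.1131, 0.0383]
ee_rot: [[-0.659, 0.752, -0.002], [0.752, 0.659, 0.005], [0.005, 0.002, -1.0]]
wrist_force: [-7.7, 3.4, 24.5]
gripper_width: 0.011
```

Run:
```python
from clean import *
st();print(loc(r.sense()['tcp_pos']))
```

```text
15.45 [ 0.4925 -0.1131  0.0383] F [-7.7  3.4 24.5] M [1.15 2.19 0.01] g 0.011
[[-0.659, 0.752, -0.002], [0.752, 0.659, 0.005], [0.005, 0.002, -1.0]] [  5.3  23.3 -29.   -0.5 -37.8 -53.7]
[-41.29135475  37.26045229  38.30712026]
```

It stops hard at z = 38.3 mm under 24 N, which is the seated height. I'll back off, look, and then do the right side.

move_arm(series=[[[0, 0, -0.5, 0, 0, 0, -1], [0, 0, -2.5, 0, 0, 0, -1], [0, 0, -4, 0, 0, 0, -1], [0, -2.5, -3, 0, 0, 0, -1], [0, -2.5, 0, 0, 0, 0, -1], [0, -2.3, 0, 0, 0, 0, -1], [0, 0, 0, 0, 0, 0, -1]]])

```text
time_s: 16.32
tcp_pos: [0.4354, -0.1626, 0.1339]
ee_rot: [[-0.657, 0.754, -0.005], [0.754, 0.657, 0.006], [0.008, -0.0, -1.0]]
wrist_force: [-0.2, -0.1, -0.2]
gripper_width: 0.004
```

Run:
```python
from clean import *
st();print(tilt(),loc(r.sense()['tcp_pos'])); snap('side','s15');a=cv2.imread('pics/s15.png');cv2.imwrite('pics/s15c.png',cv2.resize(a[160:240,265:375],None,fx=7,fy=7,interpolation=cv2.INTER_CUBIC))
```

```text
16.32 [ 0.4354 -0.1626  0.1339] F [-0.2 -0.1 -0.2] M [ 0.09 -0.15 -0.01] g 0.004
[[-0.657, 0.754, -0.005], [0.754, 0.657, 0.006], [0.008, -0.0, -1.0]] [ -0.6  12.  -28.2  -0.4 -50.2 -48.1]
[ 0.45 -0.15 -0.01] [-41.69404262 -38.35629795 133.86051343]
```

View pics/s15c.png

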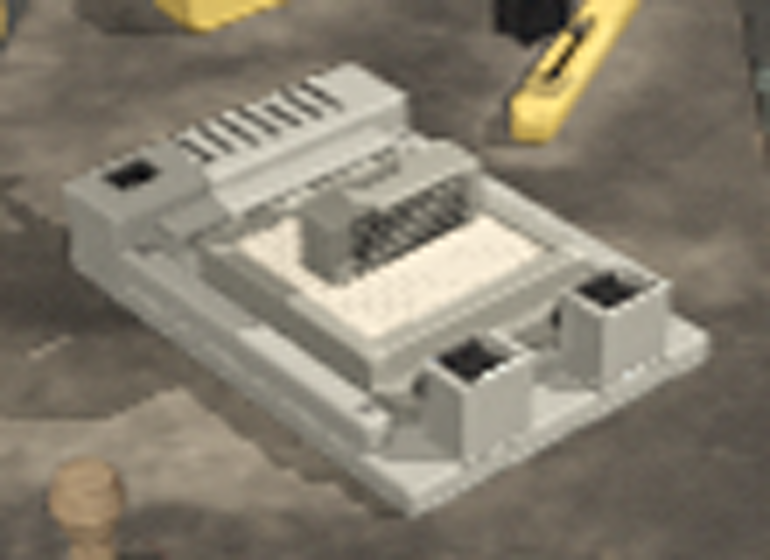

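It looks nearly flat. Next I press the right corner.

move_arm(series=[[[0, 0.1, 3, 0, 0, 0, -1], [0, 0, 3, 0, 0, 0, -1], [0, 0, 2, 0, 0, 0, -1], [0, 0, 0.7, 0, 0, 0, -1], [0, 0, 0.3, 0, 0, 0, -1], [0, 0, 0.2, 0, 0, 0, -1], [0, 0, 0.2, 0, 0, 0, -1], [0, 0, 0, 0, 0, 0, -1]]])

```text
time_s: 17.38
tcp_pos: [0.4384, -0.1605, 0.0413]
ee_rot: [[-0.658, 0.753, -0.002], [0.753, 0.658, 0.005], [0.005, 0.002, -1.0]]
wrist_force: [-0.5, 0.6, 0.2]
gripper_width: 0.003
```

Run:
```python
from clean import *
st();print(tilt(),loc(r.sense()['tcp_pos']))
```

```text
17.38 [ 0.4384 -0.1605  0.0413] F [-0.5  0.6  0.2] M [ 0.09 -0.09  0.02] g 0.003
[[-0.658, 0.753, -0.002], [0.753, 0.658, 0.005], [0.005, 0.002, -1.0]] [ -0.3  20.1 -34.1  -0.5 -35.9 -48.1]
[ 0.3  -0.03  0.13] [-41.26966007 -34.71771105  41.34771067]
```

move_arm(series=[[[0, 0, 0.15, 0, 0, 0, -1], [0, 0, 0.15, 0, 0, 0, -1], [0, 0, 0.15, 0, 0, 0, -1], [0, 0, 0.1, 0, 0, 0, -1], [0, 0, 0, 0, 0, 0, -1]]])

```text
time_s: 18.0
tcp_pos: [0.4384, -0.1605, 0.0383]
ee_rot: [[-0.659, 0.752, -0.002], [0.752, 0.659, 0.005], [0.005, 0.002, -1.0]]
wrist_force: [-6.4, 5.2, 24.2]
gripper_width: 0.005
```

Run:
```python
from clean import *
st();print(tilt(),loc(r.sense()['tcp_pos']))
```

```text
18.0 [ 0.4384 -0.1605  0.0383] F [-6.4  5.2 24.2] M [1.4  1.82 0.  ] g 0.005
[[-0.659, 0.752, -0.002], [0.752, 0.659, 0.005], [0.005, 0.002, -1.0]] [ -0.3  20.4 -34.3  -0.5 -35.4 -48.1]
[0.28 0.06 0.1 ] [-41.2641309  -34.69794002  38.30471654]
```

Same hard stop at z = 38.3 mm on the right. I'll back off and inspect both catches with the wrist camera.

move_arm(series=[[[0, 0, -0.5, 0, 0, 0, -1], [0, 0, -3, 0, 0, 0, -1], [0, 0, -4, 0, 0, 0, -1], [1, 2.5, -2.5, 0, 0, 0, -1], [1.2, 3.5, 0, 0, 0, 0, -1], [1.2, 3.5, 0, 0, 0, 0, -1], [0, 0, 0, 0, 0, 0, -1], [0, 0, 0, 0, 0, 0, -1]]])

```text
time_s: 19.0
tcp_pos: [0.4869, -0.073, 0.1355]
ee_rot: [[-0.658, 0.753, -0.004], [0.753, 0.658, 0.005], [0.006, 0.001, -1.0]]
wrist_force: [1.0, 0.2, 0.2]
gripper_width: 0.01
```

Run:
```python
from clean import *
st();print(tilt(),loc(r.sense()['tcp_pos'])); snap('wrist','w16');snap('side','s16');a=cv2.imread('pics/s16.png');cv2.imwrite('pics/s16c.png',cv2.resize(a[160:240,265:375],None,fx=7,fy=7,interpolation=cv2.INTER_CUBIC))
```

```text
19.0 [ 0.4869 -0.073   0.1355] F [1.  0.2 0.2] M [ 0.08 -0.07  0.02] g 0.01
[[-0.658, 0.753, -0.004], [0.753, 0.658, 0.005], [0.006, 0.001, -1.0]] [ 10.2  14.3 -24.6  -0.4 -51.2 -58.7]
[ 0.37 -0.02  0.05] [-75.10798013  59.43139368 135.46886487]
```

View pics/w16.png

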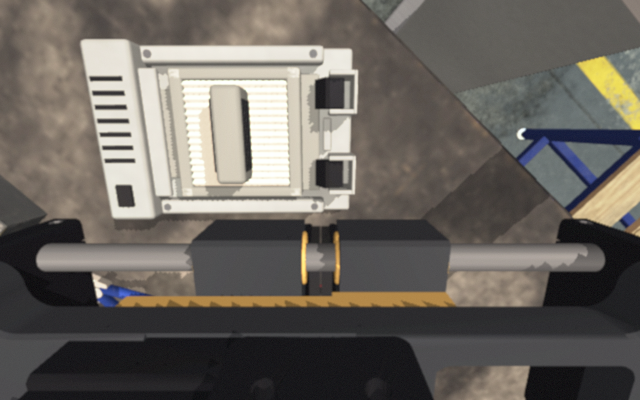

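View pics/s16c.png

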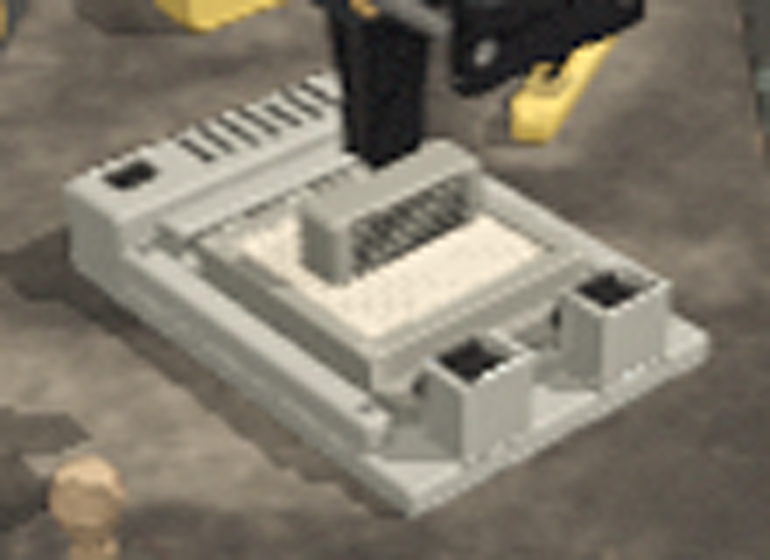

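Run:
```python
from clean import *
a=cv2.imread('pics/w16.png');cv2.imwrite('pics/w16c.png',cv2.resize(a[60:205,280:370],None,fx=4,fy=4,interpolation=cv2.INTER_CUBIC))
def pr(L): return ((proj('w16',np.array([w(q) for q in L]))+.5-[280,60])*4-.5).round(0).tolist()
for y in (34,-34):
  print('nose out',pr([(-71,y+12,26),(-71,y-12,26)]),'nose back',pr([(-78,y+12,26),(-78,y-12,26)]),'ledge end',pr([(-75,y,24)]),'top out',pr([(-80,y,45)]))
```

```text
nose out [[141.0, 498.0], [141.0, 396.0]] nose back [[171.0, 498.0], [171.0, 396.0]] ledge end [[158.0, 446.0]] top out [[181.0, 460.0]]
nose out [[140.0, 197.0], [140.0, 82.0]] nose back [[172.0, 197.0], [172.0, 82.0]] ledge end [[158.0, 141.0]] top out [[183.0, 130.0]]
```

View pics/w16c.png

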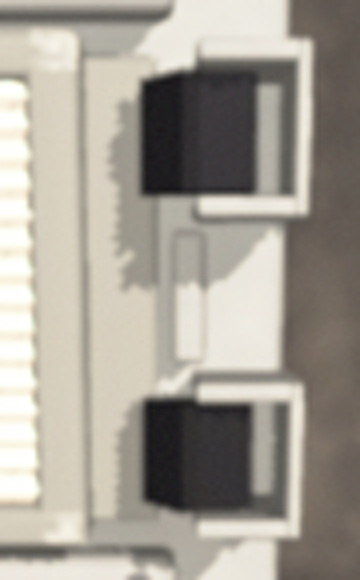

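Both black noses sit at column ~142 in the crop, matching the sprung-out prediction of 140, and they overlap the ledge edge at column 155. I'll back away and make a final check.

move_arm(series=[[[0, 0, -4, 0, 0, 0, -1], [0, 0, -4, 0, 0, 0, -1], [0, 0, -4, 0, 0, 0, -1], [0, 0, 0, 0, 0, 0, -1], [0, 0, 0, 0, 0, 0, -1]]])

```text
time_s: 19.73
tcp_pos: [0.4869, -0.074, 0.2552]
ee_rot: [[-0.657, 0.754, -0.004], [0.754, 0.657, 0.006], [0.007, 0.001, -1.0]]
wrist_force: [-0.4, 0.4, 0.2]
gripper_width: 0.001
```

Run:
```python
from clean import *
st(); snap('side','s17');snap('wrist','w17')
a=cv2.imread('pics/s17.png');b=cv2.imread('pics/s0.png') if 0 else cv2.imread('pics/side0.png')
for n,(x0,y0,x1,y1) in {'stamp':(262,222,295,258),'tape':(282,138,312,168)}.items():
    print(n,np.abs(a[y0:y1,x0:x1].astype(int)-b[y0:y1,x0:x1]).mean(),np.abs(a[y0:y1,x0:x1].astype(int)-b[y0:y1,x0:x1]).max())
cv2.imwrite('pics/s17c.png',cv2.resize(a[130:260,255:375],None,fx=4.6,fy=4.6,interpolation=cv2.INTER_CUBIC))
# seated check dots
x0,y0,f=265,160,7
im=cv2.resize(a[160:240,265:375],None,fx=f,fy=f,interpolation=cv2.INTER_CUBIC)
for q in [(51,55,24),(-59,55,24),(-59,-55,24),(8,38,54),(8,-38,54)]:
    u=proj('s17',w([q[0]-1,q[1],q[2]+14]))[0];U=(u+.5-[x0,y0])*f-.5;cv2.circle(im,tuple(int(t) for t in U),2,(0,0,255),-1)
cv2.imwrite('pics/s17o.png',im)
```

```text
19.73 [ 0.4869 -0.074   0.2552] F [-0.4  0.4  0.2] M [ 0.08 -0.08  0.01] g 0.001
[[-0.657, 0.754, -0.004], [0.754, 0.657, 0.006], [0.007, 0.001, -1.0]] [ 10.    7.8 -14.2  -0.4 -68.2 -58.8]
stamp 13.454826038159371 53
tape 13.343333333333334 19
```

View pics/s17c.png

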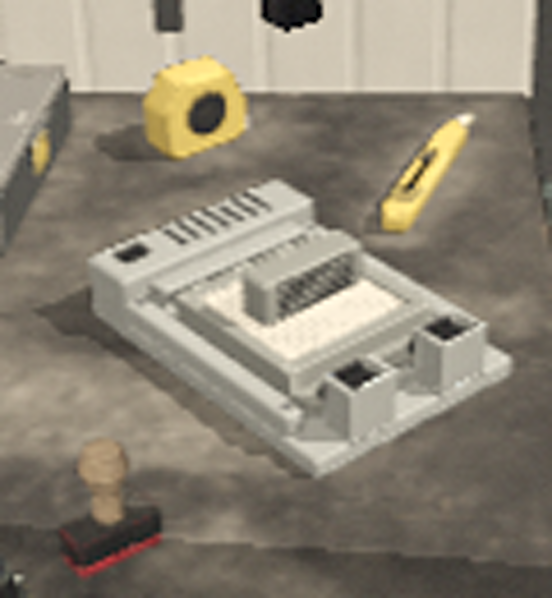

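View pics/s17o.png

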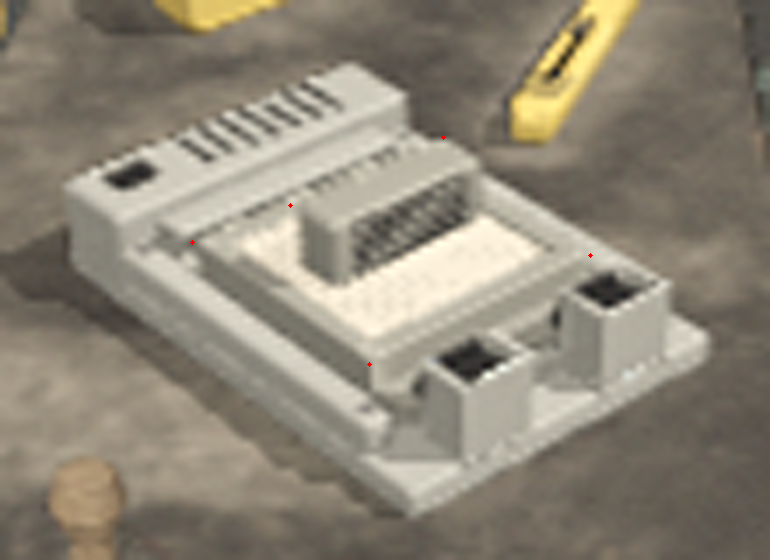

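The filter lies flat: its corners are within about a pixel of the seated prediction, and the stamp and tape look untouched. I'm handing the job in.

Run:
```python
from station import r
print(r.finish_job())
```

```text
the job is handed in; nothing more can be done
None
```

The cartridge is back in the tray, and I handed the job in at about 20 s of the 53 s allowed. I gripped it by the bar and tilted it 16° to slide the tongue under the lip. Then I swung it down about the tongue, let go and pressed near the left and then the right corner with closed fingers.

**Last checks:**
- **Seating:** both presses stopped hard at z = 38.3 mm under about 24 N. The expected seated height of the body's top is 38 mm.
- **Catches:** the wrist picture shows both noses sprung out over the ledge. The final side view shows the cartridge flat.
- **Robot:** the gripper is empty and about 20 cm clear of everything.
- **Stamp and tape measure:** they look unmoved in the final picture. The before/after pixel comparison did not come out clean: mean difference about 13 levels in both patches, up to 53 at the stamp. I put this down to changed lighting and shadow, but I judged it by eye.

**Other things that disagreed:**
- **Side-view markers:** my predicted corners in the side view sat about 1 to 3 pixels off the real ones while the cartridge was held. The wrist view agreed to about 1 to 2 mm, so I relied on that.
- **Left press:** the force stayed near zero until the last couple of millimetres, so I never saw the catch's snap in the readings. That both catches are home rests on the picture and the hard stops.

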